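# Load the sprung vial feeder and fill the numbered syringe rack

### The job

Set up the injection station: pull the vial feeder's sprung follower all the way back so that it stays there, stand every loose vial upright in the track in front of it, then push the follower off its hold-back so that it springs shut and presses the row of vials against the front stop. Also lay every loose syringe in the numbered rack, one to a pocket, flat across both rails: fill pocket 1 (one dot, leftmost) first, then 2, then 3 if there is a third syringe, never a later pocket before an earlier one. Leave the other things on the table where they are.

Things in the scene. Friction and masses are not known exactly. Their poses are not given: they have to be found in the camera images.
- follower (a joint): slide of the feeder's sprung follower, m: 0 = face at the front stop (the start), 0.165 = fully back. Over-centre spring: drives it shut with 9 N near 0, 7 N at 0.10, 3.5 N at 0.13; beyond about 0.150 it pushes back instead (up to 3 N), so it stays when pulled fully back; pushed forward to under 0.145 it runs shut by itself, damped (below 0.2 m/s). It rests on n vials at about n x 0.043.
- feeder: the feeder, a fixed aluminium channel open on top, 49 mm wide inside and 237 mm long inside from front stop to end wall; side walls with flared lips end 36 mm above the table, front stop and end wall 43 mm; base plate 300x84x6 mm. Origin at table height under stop, same axes.
- stop (a point): point on the feeder's track floor (6 mm above the table) at the inner face of the front stop, on the track's centre line. x points back along the track (the way the follower is pulled), y across it, z up.
- follower_face (a point): middle of the follower's front face, 28 mm above the table; the face is 45 mm wide, ends 48 mm above the table and looks toward the stop; vials stand between it and the stop. Same axes as stop.
- follower_handle (a point): the follower's upright grey tab: 12 mm thick along the track, 34 mm wide across it, free from 48 mm up to its top 93 mm above the table, to be pinched along the track from above. Point on its centre, 78 mm above the table, 36 mm behind the follower's face (x of stop, same axes).
- rack: fixed white rack, base plate 154x200x5 mm. End walls at x = -71 and +71 mm (inner faces), 26 mm high, keep a seated syringe from sliding out. Two comb rails along its y at x = -26 and +26 mm, 8 mm thick, seats 14 mm above the table, teeth ending 27 mm above it; between the rails 44 mm are free for fingers down to the base plate. Origin at the centre of its underside.
- vial1 (a point): glass injection vial 1 of up to 3 alike: standing cylinder 43 mm across and 68 mm high with a narrower cap (26 mm) up to 77 mm; 40 to 75 g. Site on its axis, 37.5 mm above its underside, z up. None if absent.
- vial2 (a point): glass injection vial 2 of up to 3 alike: standing cylinder 43 mm across and 68 mm high with a narrower cap (26 mm) up to 77 mm; 40 to 75 g. Site on its axis, 37.5 mm above its underside, z up. None if absent.
- vial3 (a point): glass injection vial 3 of up to 3 alike: standing cylinder 43 mm across and 68 mm high with a narrower cap (26 mm) up to 77 mm; 40 to 75 g. Site on its axis, 37.5 mm above its underside, z up. None if absent.
- dose_vial1: vial 1 again; body origin at the centre of its underside. None if absent.
- dose_vial2: vial 2 again; body origin at the centre of its underside. None if absent.
- dose_vial3: vial 3 again; body origin at the centre of its underside. None if absent.
- syringe1 (a point): syringe 1 of up to 3 alike, lying along its y, 118 mm long, 12 g: barrel y = -40 to +40 mm, 12 mm wide where gripped, 18 mm high; finger flange 30 mm wide at y = +39 mm, plunger to +64 mm, nozzle to -54 mm. Site at the barrel's middle, 9 mm above its underside, z up. None if absent.
- syringe2 (a point): syringe 2 of up to 3 alike, lying along its y, 118 mm long, 12 g: barrel y = -40 to +40 mm, 12 mm wide where gripped, 18 mm high; finger flange 30 mm wide at y = +39 mm, plunger to +64 mm, nozzle to -54 mm. Site at the barrel's middle, 9 mm above its underside, z up. None if absent.
- syringe3 (a point): syringe 3 of up to 3 alike, lying along its y, 118 mm long, 12 g: barrel y = -40 to +40 mm, 12 mm wide where gripped, 18 mm high; finger flange 30 mm wide at y = +39 mm, plunger to +64 mm, nozzle to -54 mm. Site at the barrel's middle, 9 mm above its underside, z up. None if absent.
- pocket1 (a point): pocket 1 of the rack, marked by 1 raised dot on the base plate, on the robot's side; 1 is leftmost seen from the robot, pockets are 60 mm apart. Point = middle of a seated syringe's barrel (23 mm above the table). A syringe lies along x of this frame, either way round, across both rails between teeth 22 mm apart.
- pocket2 (a point): pocket 2 of the rack, marked by 2 raised dots on the base plate, on the robot's side; 1 is leftmost seen from the robot, pockets are 60 mm apart. Point = middle of a seated syringe's barrel (23 mm above the table). A syringe lies along x of this frame, either way round, across both rails between teeth 22 mm apart.
- pocket3 (a point): pocket 3 of the rack, marked by 3 raised dots on the base plate, on the robot's side; 1 is leftmost seen from the robot, pockets are 60 mm apart. Point = middle of a seated syringe's barrel (23 mm above the table). A syringe lies along x of this frame, either way round, across both rails between teeth 22 mm apart.
- tub: bystander, not part of the job: small white plastic tub standing, 68 mm across, 50 mm high; origin at the centre of its underside
- marker: bystander, not part of the job: marker pen lying near the table's front edge, 132 mm long; origin at the centre of its underside
- tweezers: bystander, not part of the job: steel thumb forceps lying flat, 132 mm long, beyond the feeder; origin at the centre of its underside
- carton: bystander, not part of the job: small folding carton, 77x95x40 mm, beyond the feeder, to the right; origin at the centre of its underside
- packets: bystander, not part of the job: open white carton with packets, 58x168x59 mm, beyond the rack; origin at the centre of its underside
Not all that is in view belongs to the job. Leave any turquoise look-alike of the part that bears syringe1 alone. Leave any blue look-alike of the dose_vial2 alone.

How it is judged (in metres and radians):
On the way, in this order (a step that is already met when the one before it is completed fails the run):
1. the follower stays pulled back past its dead point, let go by the fingers (value of joint follower above 0.153 m and contact force between the fingers and anything else below 0.3 N), for 0.3 s.
2. every vial stands upright in the track between the stop and the held-back follower (value of joint follower above 0.153 m and x of vial1 in the frame of stop between 0.012 and 0.15 m and y of vial1 in the frame of stop between -0.007 and 0.007 m and z of vial1 in the frame of stop between 0.03 and 0.043 m and angle between each of vial1, vial2, vial3's own z axis and vertical below 0.12 rad and x of vial2 in the frame of stop between 0.012 and 0.15 m and y of vial2 in the frame of stop between -0.007 and 0.007 m and z of vial2 in the frame of stop between 0.03 and 0.043 m and x of vial3 in the frame of stop between 0.012 and 0.15 m and y of vial3 in the frame of stop between -0.007 and 0.007 m and z of vial3 in the frame of stop between 0.03 and 0.043 m), for 0.2 s.
3. the follower has sprung shut against the row of vials (value of joint follower below 0.14 m and velocity of joint follower between -0.01 and 0.01 m/s and (horizontal distance between follower_face and vial1 below 0.0255 m or horizontal distance between follower_face and vial2 below 0.0255 m or horizontal distance between follower_face and vial3 below 0.0255 m) and x of any of vial1, vial2, vial3 in the frame of stop below 0.027 m), for 0.2 s.
At the end, for the whole second after the job is handed in: Follower at rest, under 140 mm, its face against a vial; all vials upright (0.12 rad) on the track floor, the first at the stop (axis within 27 mm); each syringe seated in a pocket (12 mm along, 8 mm across, 5 mm high, 0.2 rad) (all of step 3 and x of vial1 in the frame of stop between 0.012 and 0.15 m and y of vial1 in the frame of stop between -0.007 and 0.007 m and z of vial1 in the frame of stop between 0.03 and 0.043 m and angle between each of vial1, vial2, vial3's own z axis and vertical below 0.12 rad and x of vial2 in the frame of stop between 0.012 and 0.15 m and y of vial2 in the frame of stop between -0.007 and 0.007 m and z of vial2 in the frame of stop between 0.03 and 0.043 m and x of vial3 in the frame of stop between 0.012 and 0.15 m and y of vial3 in the frame of stop between -0.007 and 0.007 m and z of vial3 in the frame of stop between 0.03 and 0.043 m and ((x of syringe1 in the frame of pocket1 between -0.012 and 0.012 m and y of syringe1 in the frame of pocket1 between -0.008 and 0.008 m and z of syringe1 in the frame of pocket1 between -0.008 and 0.005 m and angle between the y axis of syringe1 and the x axis of pocket1, either way round below 0.2 rad) or (x of syringe1 in the frame of pocket2 between -0.012 and 0.012 m and y of syringe1 in the frame of pocket2 between -0.008 and 0.008 m and z of syringe1 in the frame of pocket2 between -0.008 and 0.005 m and angle between the y axis of syringe1 and the x axis of pocket2, either way round below 0.2 rad) or (x of syringe1 in the frame of pocket3 between -0.012 and 0.012 m and y of syringe1 in the frame of pocket3 between -0.008 and 0.008 m and z of syringe1 in the frame of pocket3 between -0.008 and 0.005 m and angle between the y axis of syringe1 and the x axis of pocket3, either way round below 0.2 rad)) and ((x of syringe2 in the frame of pocket1 between -0.012 and 0.012 m and y of syringe2 in the frame of pocket1 between -0.008 and 0.008 m and z of syringe2 in the frame of pocket1 between -0.008 and 0.005 m and angle between the y axis of syringe2 and the x axis of pocket1, either way round below 0.2 rad) or (x of syringe2 in the frame of pocket2 between -0.012 and 0.012 m and y of syringe2 in the frame of pocket2 between -0.008 and 0.008 m and z of syringe2 in the frame of pocket2 between -0.008 and 0.005 m and angle between the y axis of syringe2 and the x axis of pocket2, either way round below 0.2 rad) or (x of syringe2 in the frame of pocket3 between -0.012 and 0.012 m and y of syringe2 in the frame of pocket3 between -0.008 and 0.008 m and z of syringe2 in the frame of pocket3 between -0.008 and 0.005 m and angle between the y axis of syringe2 and the x axis of pocket3, either way round below 0.2 rad)) and ((x of syringe3 in the frame of pocket1 between -0.012 and 0.012 m and y of syringe3 in the frame of pocket1 between -0.008 and 0.008 m and z of syringe3 in the frame of pocket1 between -0.008 and 0.005 m and angle between the y axis of syringe3 and the x axis of pocket1, either way round below 0.2 rad) or (x of syringe3 in the frame of pocket2 between -0.012 and 0.012 m and y of syringe3 in the frame of pocket2 between -0.008 and 0.008 m and z of syringe3 in the frame of pocket2 between -0.008 and 0.005 m and angle between the y axis of syringe3 and the x axis of pocket2, either way round below 0.2 rad) or (x of syringe3 in the frame of pocket3 between -0.012 and 0.012 m and y of syringe3 in the frame of pocket3 between -0.008 and 0.008 m and z of syringe3 in the frame of pocket3 between -0.008 and 0.005 m and angle between the y axis of syringe3 and the x axis of pocket3, either way round below 0.2 rad)) and linear speed of each of dose_vial1, dose_vial2, dose_vial3 below 0.02 m/s); the robot touches nothing.
It fails at once if a syringe lies in pocket 2 while pocket 1 is empty (((x of syringe1 in the frame of pocket2 between -0.012 and 0.012 m and y of syringe1 in the frame of pocket2 between -0.008 and 0.008 m and z of syringe1 in the frame of pocket2 between -0.008 and 0.005 m and angle between the y axis of syringe1 and the x axis of pocket2, either way round below 0.2 rad) or (x of syringe2 in the frame of pocket2 between -0.012 and 0.012 m and y of syringe2 in the frame of pocket2 between -0.008 and 0.008 m and z of syringe2 in the frame of pocket2 between -0.008 and 0.005 m and angle between the y axis of syringe2 and the x axis of pocket2, either way round below 0.2 rad) or (x of syringe3 in the frame of pocket2 between -0.012 and 0.012 m and y of syringe3 in the frame of pocket2 between -0.008 and 0.008 m and z of syringe3 in the frame of pocket2 between -0.008 and 0.005 m and angle between the y axis of syringe3 and the x axis of pocket2, either way round below 0.2 rad)) and not ((x of syringe1 in the frame of pocket1 between -0.02 and 0.02 m and y of syringe1 in the frame of pocket1 between -0.016 and 0.016 m and z of syringe1 in the frame of pocket1 between -0.008 and 0.012 m) or (x of syringe2 in the frame of pocket1 between -0.02 and 0.02 m and y of syringe2 in the frame of pocket1 between -0.016 and 0.016 m and z of syringe2 in the frame of pocket1 between -0.008 and 0.012 m) or (x of syringe3 in the frame of pocket1 between -0.02 and 0.02 m and y of syringe3 in the frame of pocket1 between -0.016 and 0.016 m and z of syringe3 in the frame of pocket1 between -0.008 and 0.012 m))).
It fails at once if a syringe lies in pocket 3 while pocket 2 is empty (((x of syringe1 in the frame of pocket3 between -0.012 and 0.012 m and y of syringe1 in the frame of pocket3 between -0.008 and 0.008 m and z of syringe1 in the frame of pocket3 between -0.008 and 0.005 m and angle between the y axis of syringe1 and the x axis of pocket3, either way round below 0.2 rad) or (x of syringe2 in the frame of pocket3 between -0.012 and 0.012 m and y of syringe2 in the frame of pocket3 between -0.008 and 0.008 m and z of syringe2 in the frame of pocket3 between -0.008 and 0.005 m and angle between the y axis of syringe2 and the x axis of pocket3, either way round below 0.2 rad) or (x of syringe3 in the frame of pocket3 between -0.012 and 0.012 m and y of syringe3 in the frame of pocket3 between -0.008 and 0.008 m and z of syringe3 in the frame of pocket3 between -0.008 and 0.005 m and angle between the y axis of syringe3 and the x axis of pocket3, either way round below 0.2 rad)) and not ((x of syringe1 in the frame of pocket2 between -0.02 and 0.02 m and y of syringe1 in the frame of pocket2 between -0.016 and 0.016 m and z of syringe1 in the frame of pocket2 between -0.008 and 0.012 m) or (x of syringe2 in the frame of pocket2 between -0.02 and 0.02 m and y of syringe2 in the frame of pocket2 between -0.016 and 0.016 m and z of syringe2 in the frame of pocket2 between -0.008 and 0.012 m) or (x of syringe3 in the frame of pocket2 between -0.02 and 0.02 m and y of syringe3 in the frame of pocket2 between -0.016 and 0.016 m and z of syringe3 in the frame of pocket2 between -0.008 and 0.012 m))).
It fails at once if a bystander is moved more than 40 mm (distance of any of tub, marker, tweezers, carton, packets from where it was at the start of the episode above 0.04 m).
Of dose_vial1, dose_vial2, dose_vial3 only 2 to 3 are there at a start; the rules pass over those that are not, and their reading is None.
Of dose_syringe1, dose_syringe2, dose_syringe3 only 2 to 3 are there at a start; the rules pass over those that are not, and their reading is None.
At some moment in a run one of dose_syringe1, dose_syringe2, dose_syringe3 may be knocked a few centimetres aside while the robot is not near it.
It also fails if it takes over 208 s, if anything falls off the work surface, if the arm or the gripper's body presses on something with over 40 N, if the wrist force passes 120 N, or if a joint passes its speed limit or range.

### The arm

A 6-joint arm with a two-finger parallel gripper is mounted at the origin on a cart in front of the work surface, level with it; the furniture and walls round the work are solid. World frame = base frame: x ahead of the robot, y to its left, z up, the work surface at z = 0. Lengths are in mm, angles in rad, forces in N, time in s.
With the tool pointing down it reaches from about 350 to 775 mm from the base axis. Payload 7.3 kg.
Tool frame: the origin (TCP) lies midway between the tips of the shut fingers; the grasp point (between the pads) lies 19 mm behind it; z points along the fingers, y is the line along which they close (so a half turn about z gives the same grasp; the last joint's range is limited). The gripper opens to 92 mm and grips with 3 to 60 N. Pads are 19 mm wide; open, the fingers measure 130 mm over their backs; the gripper's body (75 mm by 190 mm) begins 47 mm behind the grasp point.
Start: joints at [0.973, 0.342, 1.524, -0, 1.275, -0.146], TCP at [229.196, 472.349, 226.741] pointing down, gripper open.
Joint ranges: [-2.53, 2.53], [-0.77, 2.02], [0.04, 2.7], [-1, 4.14], [0.28, 2.66], [-3.11, 3.11]. Speed limits (rad/s): [2.57, 2.57, 3.14, 3.14, 3.14, 3.14].

### API

Orientations are given as [roll, pitch, yaw] about the fixed x, y, z axes, in that order (R = Rz(yaw) Ry(pitch) Rx(roll)).
In Python, from plant import readout, vision, order, models gives the robot as it stands. The module is installed in compiled form; this text tells all that it offers.
- The arm moves only by the tool step_arm, never from a script. Its argument "series" is text: rows parted by semicolons, each of 7 numbers parted by spaces: the gripper's target within -1 to 1 (shut at 1, half-way at 0, fully open at -1), then the shift along the tool's x, y, z each as a share of 80 mm, from -1 to 1, then the turn, a rotation vector about the tool's x, y, z each as a share of 2 pi rad, from -1 to 1. In form: jaw x y z ax ay az; .... A call has 1 to 20 rows; each row is the pose to reach, as a shift and turn from the pose commanded when the call began, along the tool's axes at that moment, turning the shorter way round; what a row does not reach only later rows make up. A row lasts 1/10 s, in which the tool goes at most 50 mm and 8.59 degrees, less where a joint would pass 70% of its speed; a pose out of reach is approached as far as the arm can. A call with a number of a shift or a turn outside -1 to 1 is refused whole. A call with a gripper value outside its range is refused whole. The fingers move at their own pace and stop on an object; the grip force is fixed at half the most. Time passes only in rows, so rows that repeat a pose let the fingers close. It gives the time, the measured TCP pose, the force, the opening and the grip force at its end, in the units of the state.
- readout.get_obs(): the state, without advancing time (a new reading comes with each control period).
- vision.capture(name): name is "scene" or "top"; returns a dict with "frame" (480x640x3 uint8, red, green, blue), "depth" (480x640 float32, mm along the optical axis (not along the pixel's ray), 0 where there is no reading), "fovy" (degrees; the focal length in pixels is half the picture's height over the tangent of half this angle, whatever the lens; pixels are square), "cx", "cy" (the principal point, pixels), "rvec" (rotation vector, rad) and "tvec" (3), from world to camera coordinates, as OpenCV has them. Camera axes: x right, y down, z forward; pixel columns grow to the right and rows downward; lengths in mm; the calibration is good to about 2 mm. A picture is of the moment at which its call begins.
- order.close_job(): hands the job in; it is judged then, once.
Trained networks look in a picture, given as the dict that the camera call returned (one of the last four; its "shot" number tells which), for a name from the list of things; names that differ only in an ending like _2 or _b are one class to them, and where a whole thing is asked for, a point or a joint stands for the part that bears it (a point fixed in the world has none). Each returns a list of dicts, best first, with "p" (0 to 1); they miss things now and then, are a little off and sometimes report something else, mostly with a low value. They report only what shows in the picture. A call takes as long as a camera call. They do not tell look-alikes from the thing itself.
- models.look_for(picture, thing): "position" ([column, row] in pixels, amid what is visible of it).
- models.pinpoint(picture, thing): "position" ([column, row] in pixels: a listed point, or the origin of a listed thing).
The state is a dict: "time": time; "joint_positions": joint angles; "dq": joint speeds; "tau": joint torques, N m; "tool_pos": TCP position; "tcp_rot": TCP orientation; "contact_force": force on the tool from outside, world axes, zero at the start; "moment": the same for the moment, N m; "grip_width": finger opening in mm; "finger_force": force on a finger pad.
Only numpy, scipy, OpenCV 4.12 (cv2) and the standard library are available. Lean on these libraries where they do the work, as an engineer would, in place of code of your own. Each camera call takes 0.05 s, during which the arm holds its last target. There are 200 camera calls.

## Working session

There is one attempt and no reset: what is moved stays moved. The work goes in short steps, Python scripts to look and compute and a tool call to move; the robot and the scene stay as the last step left them, time stands still between calls to the robot, and variables do not carry over. Pictures are saved under pics/ and viewed, at most 14 in all, crops included, and the job is handed in when it is done.

Besides the shell and the picture viewer there is one more tool, called after "Call:" as a command line: name --argument value ..., lists and objects as JSON in quotes. step_arm: Moves the arm, as the interface text tells. Shift numbers are shares of 80 mm and turn numbers shares of 2 pi rad, none past 1 either way. Its arguments: {"type":"object","properties":{"series":{"type":"string"}},"required":["series"]}

```bash
mkdir -p pics; cat > h.py <<'E'
import numpy as np, cv2
from plant import readout, vision, order, models
def cam(n,save=None):
    p=vision.capture(n)
    if save: cv2.imwrite(f'pics/{save}.png',cv2.cvtColor(p['frame'],cv2.COLOR_RGB2BGR))
    return p
def KRt(p):
    f=240/np.tan(np.radians(p['fovy'])/2)
    return f,cv2.Rodrigues(np.array(p['rvec'],float))[0],np.array(p['tvec'],float).reshape(3)
def atz(p,uv,z):
    f,R,t=KRt(p); d=R.T@np.array([(uv[0]-p['cx'])/f,(uv[1]-p['cy'])/f,1]); c=-R.T@t
    return c+d*(z-c[2])/d[2]
def cloud(p):
    f,R,t=KRt(p); v,u=np.mgrid[:480,:640]; d=p['depth']
    return (np.stack([(u-p['cx'])/f*d,(v-p['cy'])/f*d,d],-1)-t)@R
def proj(p,X):
    f,R,t=KRt(p); c=R@np.array(X)+t
    return f*c[:2]/c[2]+[p['cx'],p['cy']]
E
python3 - <<'E'
from h import *
o=readout.get_obs(); print({k:np.round(v,3) for k,v in o.items()})
for n in('top','scene'):
    p=cam(n,n+'0'); f,R,t=KRt(p); print(n,p['fovy'],-R.T@t)
    for th,z in [('stop',6),('follower_face',28),('follower_handle',78),('vial1',37.5),('syringe1',9),('pocket1',23),('pocket2',23),('pocket3',23),('rack',0),('feeder',0)]:
        print(th,[(np.round(r['position']),round(r['p'],2),np.round(atz(p,r['position'],z)[:2])) for r in models.pinpoint(p,th)][:6])
E
```

```text
{'time': np.float64(0.0), 'joint_positions': array([ 0.973,  0.343,  1.525,  0.   ,  1.275, -0.146]), 'dq': array([ 0.   ,  0.001, -0.   , -0.001,  0.001, -0.   ]), 'tau': array([ 2.0000e-03, -4.3125e+01, -2.4422e+01,  7.2000e-02,  5.6000e-02,
       -0.0000e+00]), 'tool_pos': array([228.963, 472.   , 226.068]), 'tcp_rot': array([-3.14, -0.  ,  2.69]), 'contact_force': array([-0.334,  0.415, -0.096]), 'moment': array([ 0.053,  0.008, -0.005]), 'finger_force': np.float64(0.0), 'grip_width': np.float64(91.729)}
top 57.68236372167177 [ 445.1610814    54.23478773 1382.03481752]
stop [(array([337., 247.]), 0.61, array([552.,  -3.]))]
follower_face [(array([336., 249.]), 0.67, array([541.,   2.]))]
follower_handle [(array([329., 239.]), 0.82, array([570.,  24.]))]
vial1 [(array([224., 250.]), 0.73, array([538., 347.])), (array([261., 282.]), 0.71, array([441., 232.])), (array([223., 281.]), 0.62, array([444., 349.])), (array([295., 285.]), 0.57, array([430., 129.])), (array([415., 224.]), 0.54, array([ 622., -244.]))]
syringe1 [(array([412., 283.]), 0.65, array([ 437., -237.])), (array([45
[... 1437 characters left out ...]
, 329.]), 0.63, array([ 439., -147.])), (array([292., 294.]), 0.58, array([444., -17.]))]
pocket1 [(array([401., 298.]), 0.92, array([ 617., -183.])), (array([422., 312.]), 0.89, array([ 622., -238.])), (array([445., 332.]), 0.84, array([ 615., -304.]))]
pocket2 [(array([401., 298.]), 0.92, array([ 617., -183.])), (array([422., 312.]), 0.89, array([ 622., -238.])), (array([445., 332.]), 0.84, array([ 615., -304.]))]
pocket3 [(array([401., 298.]), 0.92, array([ 617., -183.])), (array([422., 312.]), 0.89, array([ 622., -238.])), (array([445., 332.]), 0.84, array([ 615., -304.]))]
rack [(array([418., 320.]), 0.68, array([ 618., -236.]))]
feeder [(array([325., 273.]), 0.55, array([557.,   9.]))]
```

```bash
python3 - <<'E'
import cv2
a=cv2.imread('pics/top0.png')[170:320,190:490]; cv2.imwrite('pics/t0c.png',cv2.resize(a,(800,400),interpolation=cv2.INTER_CUBIC))
a=cv2.imread('pics/scene0.png')[170:470,180:580]; cv2.imwrite('pics/s0c.png',cv2.resize(a,(800,600),interpolation=cv2.INTER_CUBIC))
E
```

```text
(no output)
```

View pics/t0c.png

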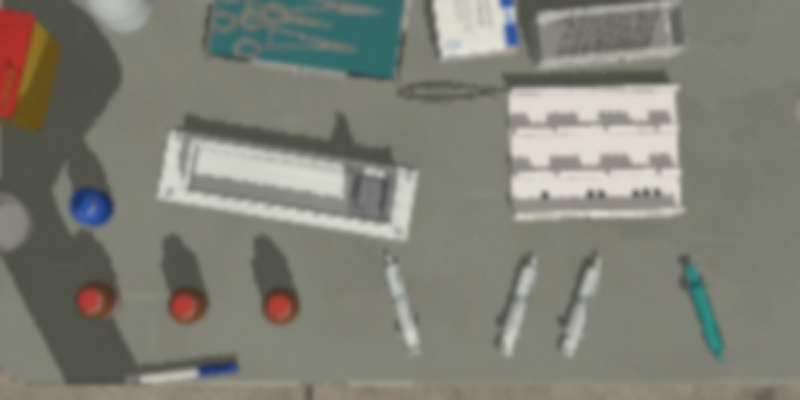

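View pics/s0c.png

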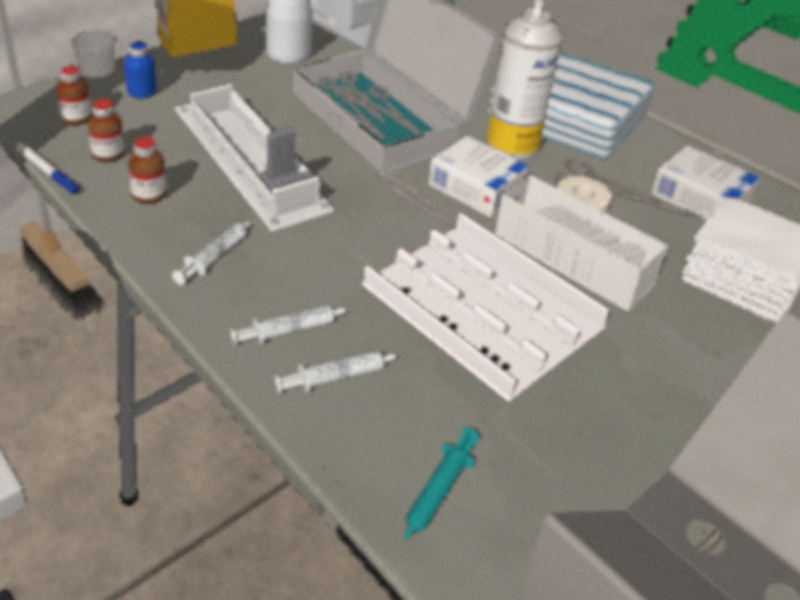

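The top crop shows the feeder (160–415, 130–235), brown vials at (95,300), (186,305) and (280,305), and white syringes at (400,303), (518,305) and (582,305). The blue vial and turquoise syringe are look-alikes. The scene view agrees, and the follower tab is at the right-hand (robot -y) end of the feeder. Next I'll measure accurately.

```bash
cat > m.py <<'E'
from h import *
def rect(P):
    return cv2.minAreaRect(P[:,:2].astype(np.float32))
def blob(p,C,xy,zr,r,br=None):
    m=(np.hypot(C[...,0]-xy[0],C[...,1]-xy[1])<r)&(C[...,2]>zr[0])&(C[...,2]<zr[1])&(p['depth']>0)
    if br is not None: m&=br
    return m
E
python3 - <<'E'
from m import *
for n in('top','scene'):
    p=cam(n); C=cloud(p); F=p['frame'].astype(int)
    tb=blob(p,C,(430,50),(-15,3),40); print(n,'table z',np.median(C[...,2][tb]),np.std(C[...,2][tb]))
    for nm,xy,zr,r in [('feeder',(565,80),(28,50),190),('tab',(560,24),(60,110),60),('rackteeth',(617,-240),(18,36),150)]:
        m=blob(p,C,xy,zr,r); P=C[m]; print(nm,m.sum(),np.round(rect(P),1) if 0 else rect(P), np.round(np.median(P,0),1))
    red=(F[...,0]>F[...,1]+40)&(F[...,0]>110)
    for xy in [(430,125),(440,230),(441,345)]:
        m=blob(p,C,xy,(50,95),45,red); v,u=np.nonzero(m); 
        print('vial',m.sum(),np.round(np.mean(C[m],0),1), np.round(atz(p,(u.mean(),v.mean()),77),1), [np.round(atz(p,r['position'],37.5)[:2],1) for r in models.pinpoint(p,'vial1') if np.hypot(*(atz(p,r['position'],37.5)[:2]-xy))<40])
    for xy in [(435,-17),(433,-149),(434,-230)]:
        m=blob(p,C,xy,(6,25),70); P=C[m]; print('syr',m.sum(),rect(P),np.round(P.mean(0),1))
E
```

```text
top table z 1.0220611140984948 1.9811959022561085
feeder 740 ((575.1220703125, 115.79922485351562), (252.34962463378906, 312.7876892089844), 89.88436889648438) [579.8  73.   37.3]
tab 53 ((562.6436157226562, 33.75188064575195), (13.216797828674316, 34.494075775146484), 80.41629028320312) [561.2  33.6  94.1]
rackteeth 684 ((617.0894775390625, -241.6197509765625), (297.0691223144531, 196.35304260253906), 1.4986485242843628) [ 643.3 -244.8   27.7]
vial 77 [431.1 127.7  75.6] [431.2 127.6  77. ] [array([435.2, 129.2])]
vial 78 [432.  234.9  74.6] [432.1 234.6  77. ] [array([429.9, 236.3])]
vial 71 [438.5 340.4  75.9] [438.6 340.1  77. ] [array([443.8, 340.7])]
syr 346 ((438.174560546875, -16.9659423828125), (131.0292510986328, 133.51731872558594), 33.640560150146484) [435.1 -16.1  12.8]
syr 395 ((429.1507263183594, -150.2824249267578), (128.3656768798828, 134.44387817382812), 36.55696105957031) [ 430.3 -153.1   12.9]
syr 369 ((435.65252685546875, -231.78091430664062), (130.55230712890625, 129.03094482421875), 42.94010925292969) [ 433.7 -227.7   12.3]
scene table z -0.10561331525403825 1.
[... 305 characters left out ...]
7421875, -240.7002716064453), (294.9892883300781, 199.39109802246094), 1.2616685628890991) [ 640.1 -256.8   24.8]
vial 131 [425.6 122.2  65.5] [418. 107.  77.] [array([422. , 114.4])]
vial 112 [426.7 228.7  65.4] [418.9 211.1  77. ] [array([431.5, 237.3])]
vial 85 [431.3 332.2  65.5] [423.6 312.9  77. ] []
syr 320 ((435.1524963378906, -15.638896942138672), (120.35183715820312, 25.9381103515625), 9.893445014953613) [427.6 -16.5  13.7]
syr 467 ((421.9161682128906, -176.20269775390625), (79.02599334716797, 118.42387390136719), 67.53810119628906) [ 427.9 -156.1   13.7]
syr 551 ((438.5985107421875, -199.29617309570312), (78.150390625, 117.11534118652344), 74.14866638183594) [ 430.5 -220.5   13.5]
```

```bash
cat >> m.py <<'E'
def syr(p,C,xy,r=75):
    """centre (barrel middle), direction toward plunger, from bright/tall pixels"""
    m=blob(p,C,xy,(5.5,30),r).astype(np.uint8)
    m=cv2.morphologyEx(m,cv2.MORPH_OPEN,np.ones((2,2),np.uint8))
    n,l,s,c=cv2.connectedComponentsWithStats(m); k=1+np.argmax(s[1:,4]); P=C[l==k][:,:2]
    c0=P.mean(0); d=np.linalg.svd(P-c0,full_matrices=False)[2][0]
    if d[0]<0:d=-d
    s=(P-c0)@d; mid=c0+d*(s.min()+s.max())/2
    w=lambda lo,hi:np.ptp(((P-c0)@[-d[1],d[0]])[(s-(s.min()+s.max())/2>lo)&(s-(s.min()+s.max())/2<hi)])
    return len(P),mid.round(1),np.degrees(np.arctan2(d[1],d[0])).round(1),np.ptp(s).round(1),'wid -34',w(-42,-26).round(1),'+34',w(26,42).round(1)
E
python3 - <<'E'
from m import *
for n in('top','scene'):
    p=cam(n); C=cloud(p)
    for xy in [(435,-17),(433,-149),(434,-230)]: print(n,syr(p,C,xy))
    m=blob(p,C,(575,100),(31,52),190).astype(np.uint8)
    k,l,s,c=cv2.connectedComponentsWithStats(m)
    for i in range(1,k):
        if s[i,4]>60: print('feeder',s[i,4],rect(C[l==i]))
    m=blob(p,C,(575,100),(3.5,100),170).astype(np.uint8); m=cv2.morphologyEx(m,cv2.MORPH_OPEN,np.ones((3,3),np.uint8))
    k,l,s,c=cv2.connectedComponentsWithStats(m); i=1+np.argmax(s[1:,4]); r=rect(C[l==i]); print('plate',s[i,4],r,cv2.boxPoints(r).round(0).tolist())
    m=blob(p,C,(617,-240),(2.5,40),150).astype(np.uint8); m=cv2.morphologyEx(m,cv2.MORPH_OPEN,np.ones((3,3),np.uint8))
    k,l,s,c=cv2.connectedComponentsWithStats(m); i=1+np.argmax(s[1:,4]); r=rect(C[l==i]);print('rack',s[i,4],r)
    for xy in ((617,-180),(617,-240),(617,-300)):
      print([ (np.round(atz(p,q['position'],23)[:2],1)) for q in models.pinpoint(p,'pocket1') if np.hypot(*(atz(p,q['position'],23)[:2]-xy))<25])
E
```

```text
top (191, array([431.8, -15.9]), np.float64(15.7), np.float64(115.7), 'wid -34', np.float64(17.7), '+34', np.float64(17.2))
top (192, array([ 430.4, -153.2]), np.float64(-17.7), np.float64(115.9), 'wid -34', np.float64(18.2), '+34', np.float64(20.4))
top (193, array([ 430. , -227.9]), np.float64(-19.7), np.float64(114.3), 'wid -34', np.float64(18.5), '+34', np.float64(20.3))
feeder 134 ((710.547607421875, 101.13787841796875), (36.2719612121582, 224.74742126464844), 1.260128140449524)
feeder 562 ((576.4181518554688, 115.57130432128906), (249.62290954589844, 64.35297393798828), 80.39250946044922)
plate 2397 ((576.6210327148438, 121.05679321289062), (297.06201171875, 89.38002014160156), 80.10770416259766) [[507.0, -18.0], [595.0, -33.0], [646.0, 260.0], [558.0, 275.0]]
rack 3009 ((623.0899658203125, -233.59002685546875), (173.1608428955078, 216.35809326171875), 1.3849074840545654)
[array([ 631.9, -182.8])]
[array([ 620.6, -240.9])]
[array([ 612.5, -305.5])]
scene (321, array([438. , -15.4]), np.float64(14.4), np.float64(124.4), 'wid -34', np.float64(25.6), '+34', np.float64(8.8))Traceba
[... 191 characters left out ...]
wid -34',w(-42,-26).round(1),'+34',w(26,42).round(1)
                                                                                                       ~^^^^^^^^^
  File "m.py", line 16, in <lambda>
    w=lambda lo,hi:np.ptp(((P-c0)@[-d[1],d[0]])[(s-(s.min()+s.max())/2>lo)&(s-(s.min()+s.max())/2<hi)])
                   ~~~~~~^^^^^^^^^^^^^^^^^^^^^^^^^^^^^^^^^^^^^^^^^^^^^^^^^^^^^^^^^^^^^^^^^^^^^^^^^^^^^^
    return _methods._ptp(a, axis=axis, out=out, **kwargs)
           ~~~~~~~~~~~~~^^^^^^^^^^^^^^^^^^^^^^^^^^^^^^^^^
    umr_maximum(a, axis, None, out, keepdims),
    ~~~~~~~~~~~^^^^^^^^^^^^^^^^^^^^^^^^^^^^^^
ValueError: zero-size array to reduction operation maximum which has no identity
```

```bash
cat > plan.py <<'E'
import numpy as np, json, os
from scipy.spatial.transform import Rotation as Ro
S=np.array([556.6,-1.2]); A=np.radians(80.4); U=np.array([np.cos(A),np.sin(A)]); V=np.array([-U[1],U[0]])
def s2w(x,y): return S+x*U+y*V
def load():
    return json.load(open('cmd.json')) if os.path.exists('cmd.json') else dict(p=[229.196,472.349,226.741],yaw=2.69,jaw=-1)
def plan(segs,save=True):
    """segs: (x,y,z,yaw,jaw,mm_per_row,hold_rows); prints calls"""
    c=load(); p=np.array(c['p'],float); yaw=c['yaw']; rows=[]
    for x,y,z,w,j,v,h in segs:
        t=np.array([x,y,z],float); n=int(np.ceil(max(np.linalg.norm(t-p)/v,abs(w-yaw)/.14,1e-9)))
        for i in range(1,n+1): rows.append((p+(t-p)*i/n,yaw+(w-yaw)*i/n,j))
        rows+= [(t,w,j)]*h; p,yaw=t,w
    p=np.array(c['p'],float); yaw=c['yaw']; k=0
    while k<len(rows):
        R=Ro.from_euler('xyz',[np.pi,0,yaw]); out=[]
        while k<len(rows) and len(out)<20:
            q,w,j=rows[k]; d=R.inv().apply(q-p)/80
            if abs(d).max()>1: break
            az=(R.inv()*Ro.from_euler('xyz',[np.pi,0,w])).as_rotvec()[2]/2/np.pi
            out.append([round(j,2),*np.round(d,3),0,0,round(az,4)]); k+=1
        q=out[-1]; p=p+R.apply(np.array(q[1:4])*80); yaw-=q[6]*2*np.pi; jw=q[0]
        print('; '.join(' '.join(f'{a+0:g}' for a in r) for r in out)); print()
    print('end',p.round(1),round(yaw,4),'rows',len(rows))
    if save: json.dump(dict(p=p.tolist(),yaw=yaw,jaw=jw),open('cmd.json','w'))
E
python3 - <<'E'
from plan import *
y=np.pi-(np.pi/2-A); x,z=s2w(36,0)
print(y,x,z)
plan([(x,z,140,y,0.3,48,2),(x,z,62,y,0.3,20,2),(x,z,62,y,1,20,4)])
E
```

```text
2.9740410453983377 562.6036748817797 34.29585733453818
0.3 -0.512 -0.259 0.09 0 0 -0.0038

0.3 -0.505 -0.271 0.091 0 0 -0.0037

0.3 -0.499 -0.283 0.09 0 0 -0.0038; 0.3 -0.998 -0.566 0.18 0 0 -0.0076

0.3 -0.484 -0.306 0.091 0 0 -0.0037; 0.3 -0.969 -0.612 0.181 0 0 -0.0075

0.3 -0.47 -0.329 0.09 0 0 -0.0038; 0.3 -0.94 -0.658 0.181 0 0 -0.0075

0.3 -0.454 -0.351 0.09 0 0 -0.0038; 0.3 -0.907 -0.701 0.181 0 0 -0.0076

0.3 -0.437 -0.372 0.09 0 0 -0.0037; 0.3 -0.873 -0.744 0.18 0 0 -0.0075; 0.3 -0.873 -0.744 0.18 0 0 -0.0075; 0.3 -0.873 -0.744 0.18 0 0 -0.0075; 0.3 -0.873 -0.744 0.424 0 0 -0.0075; 0.3 -0.873 -0.744 0.668 0 0 -0.0075; 0.3 -0.873 -0.744 0.912 0 0 -0.0075

0.3 0 0 0.243 0 0 0; 0.3 0 0 0.243 0 0 0; 0.3 0 0 0.243 0 0 0; 1 0 0 0.243 0 0 0; 1 0 0 0.243 0 0 0; 1 0 0 0.243 0 0 0; 1 0 0 0.243 0 0 0; 1 0 0 0.243 0 0 0

end [562.6  34.3  62. ] 2.974 rows 25
```

Call:
step_arm --series "0.3 -0.512 -0.259 0.09 0 0 -0.0038"

```text
time: 1.85
tool_pos: [255.7, 438.6, 220.1]
tcp_rot: [3.138, -0.001, 2.719]
contact_force: [2.2, -0.3, 0.2]
grip_width: 87.2
finger_force: 0.0
```

Call:
step_arm --series "0.3 -0.505 -0.271 0.091 0 0 -0.0037"

```text
time: 1.95
tool_pos: [284.8, 399.1, 212.1]
tcp_rot: [3.141, 0.0, 2.741]
contact_force: [0.7, 0.0, -1.1]
grip_width: 80.5
finger_force: 0.0
```

Call:
step_arm --series "0.3 -0.499 -0.283 0.09 0 0 -0.0038; 0.3 -0.998 -0.566 0.18 0 0 -0.0076"

```text
time: 2.15
tool_pos: [341.1, 325.0, 197.8]
tcp_rot: [3.141, 0.0, 2.786]
contact_force: [0.7, -0.5, 0.1]
grip_width: 64.1
finger_force: 0.0
```

Call:
step_arm --series "0.3 -0.484 -0.306 0.091 0 0 -0.0037; 0.3 -0.969 -0.612 0.181 0 0 -0.0075"

```text
time: 2.35
tool_pos: [396.8, 251.8, 183.3]
tcp_rot: [3.141, 0.001, 2.833]
contact_force: [1.1, 0.8, 0.2]
grip_width: 48.6
finger_force: 0.0
```

Call:
step_arm --series "0.3 -0.47 -0.329 0.09 0 0 -0.0038; 0.3 -0.94 -0.658 0.181 0 0 -0.0075"

```text
time: 2.55
tool_pos: [452.4, 178.6, 168.8]
tcp_rot: [3.141, 0.001, 2.88]
contact_force: [-0.1, 1.0, -0.3]
grip_width: 34.1
finger_force: 0.0
```

Call:
step_arm --series "0.3 -0.454 -0.351 0.09 0 0 -0.0038; 0.3 -0.907 -0.701 0.181 0 0 -0.0076"

```text
time: 2.75
tool_pos: [508.0, 105.5, 154.3]
tcp_rot: [3.141, 0.0, 2.927]
contact_force: [0.5, 0.8, -0.3]
grip_width: 32.3
finger_force: 0.0
```

Call:
step_arm --series "0.3 -0.437 -0.372 0.09 0 0 -0.0037; 0.3 -0.873 -0.744 0.18 0 0 -0.0075; 0.3 -0.873 -0.744 0.18 0 0 -0.0075; 0.3 -0.873 -0.744 0.18 0 0 -0.0075"

```text
time: 3.15
tool_pos: [562.4, 33.5, 139.4]
tcp_rot: [3.141, -0.001, 2.971]
contact_force: [-0.6, 0.1, 0.5]
grip_width: 32.0
finger_force: 0.0
```

Call:
step_arm --series "0.3 0 0 0.25 0 0 0; 0.3 0 0 0.5 0 0 0; 0.3 0 0 0.75 0 0 0; 0.3 0 0 0.975 0 0 0; 0.3 0 0 0.975 0 0 0; 1 0 0 0.975 0 0 0; 1 0 0 0.975 0 0 0; 1 0 0 0.975 0 0 0; 1 0 0 0.975 0 0 0; 1 0 0 0.975 0 0 0; 1 0 0 0.975 0 0 0"

```text
time: 4.25
tool_pos: [563.0, 34.1, 63.2]
tcp_rot: [3.141, 0.002, 2.974]
contact_force: [-2.2, -1.1, 6.6]
grip_width: 12.1
finger_force: 30.0
```

Call:
step_arm --series "1 0 0.17 0 0 0 0; 1 0 0.34 0 0 0 0; 1 0 0.51 0 0 0 0; 1 0 0.675 0 0 0 0"

```text
time: 4.65
tool_pos: [571.5, 84.7, 63.1]
tcp_rot: [-3.137, 0.001, 2.974]
contact_force: [-4.0, -14.8, 7.0]
grip_width: 11.7
finger_force: 30.0
```

Call:
step_arm --series "1 0 0.17 0 0 0 0; 1 0 0.34 0 0 0 0; 1 0 0.51 0 0 0 0; 1 0 0.675 0 0 0 0"

```text
time: 5.05
tool_pos: [580.5, 138.2, 63.2]
tcp_rot: [-3.138, 0.0, 2.973]
contact_force: [-4.2, -13.0, 8.1]
grip_width: 11.9
finger_force: 30.0
```

Call:
step_arm --series "1 0 0.17 0 0 0 0; 1 0 0.34 0 0 0 0; 1 0 0.51 0 0 0 0; 1 0 0.675 0 0 0 0; 1 0 0.675 0 0 0 0; 1 0 0.675 0 0 0 0"

```text
time: 5.65
tool_pos: [590.1, 195.2, 63.3]
tcp_rot: [3.14, 0.002, 2.974]
contact_force: [-0.0, 4.1, 5.2]
grip_width: 11.9
finger_force: 30.0
```

Call:
step_arm --series "0.3 0 0 0 0 0 0; 0.3 0 0 0 0 0 0; 0.3 0 0 0 0 0 0; 0.3 0 0 0 0 0 0; 0.3 0 0 0 0 0 0; 0.3 0 0 0 0 0 0; 0.3 0 0 0 0 0 0; 0.3 0 0 0 0 0 0; 0.3 0 0 -0.5 0 0 0; -0.3 0 0 -1 0 0 0; -0.3 0 0 -1 0 0 0"

```text
time: 6.75
tool_pos: [592.7, 194.6, 148.2]
tcp_rot: [3.138, 0.01, 2.974]
contact_force: [1.0, 0.3, 0.6]
grip_width: 43.6
finger_force: 0.0
```

```bash
python3 - <<'E'
from plan import *
json.dump(dict(p=[589.6,194.0,142.0],yaw=2.974,jaw=-.3),open('cmd.json','w'))
plan([(431.5,128,130,1.404,-.3,25,1),(431.5,128,35,1.404,-.3,25,1),(431.5,128,35,1.404,1,25,6),(431.5,128,130,1.404,1,32,0)])
from m import *
p=cam('top'); C=cloud(p); P=C[blob(p,C,(590,195),(60,110),80)]; print(np.median(P,0),len(P))
E
```

```text
-0.3 0.151 -0.095 0.012 0 0 0.0208; -0.3 0.302 -0.191 0.025 0 0 0.0416; -0.3 0.453 -0.286 0.037 0 0 0.0625; -0.3 0.604 -0.381 0.05 0 0 0.0833; -0.3 0.755 -0.476 0.062 0 0 0.1041; -0.3 0.905 -0.572 0.075 0 0 0.1249

-0.3 0.04 -0.174 0.012 0 0 0.0209; -0.3 0.08 -0.348 0.025 0 0 0.0417; -0.3 0.119 -0.522 0.037 0 0 0.0625; -0.3 0.159 -0.696 0.05 0 0 0.0833; -0.3 0.198 -0.87 0.062 0 0 0.1042

-0.3 -0.075 -0.162 0.013 0 0 0.0208; -0.3 -0.075 -0.162 0.013 0 0 0.0208; -0.3 -0.075 -0.162 0.31 0 0 0.0208; -0.3 -0.075 -0.162 0.607 0 0 0.0208; -0.3 -0.075 -0.162 0.904 0 0 0.0208

-0.3 0 0 0.296 0 0 0; -0.3 0 0 0.296 0 0 0; 1 0 0 0.296 0 0 0; 1 0 0 0.296 0 0 0; 1 0 0 0.296 0 0 0; 1 0 0 0.296 0 0 0; 1 0 0 0.296 0 0 0; 1 0 0 0.296 0 0 0; 1 0 0 0.296 0 0 0; 1 0 0 -0.099 0 0 0; 1 0 0 -0.495 0 0 0; 1 0 0 -0.891 0 0 0

end [431.5 128.  130. ] 1.4038 rows 28
[573.19911573 198.60235462  64.96016329] 2
```

Call:
step_arm --series "-0.3 0.151 -0.095 0.012 0 0 0.0208; -0.3 0.302 -0.191 0.025 0 0 0.0416; -0.3 0.453 -0.286 0.037 0 0 0.0625; -0.3 0.604 -0.381 0.05 0 0 0.0833; -0.3 0.755 -0.476 0.062 0 0 0.1041; -0.3 0.905 -0.572 0.075 0 0 0.1249"

```text
time: 7.4
tool_pos: [509.2, 160.6, 134.7]
tcp_rot: [-3.14, -0.001, 2.184]
contact_force: [-0.2, -0.0, -0.2]
grip_width: 59.4
finger_force: 0.0
```

Call:
step_arm --series "-0.3 0.04 -0.174 0.012 0 0 0.0209; -0.3 0.08 -0.348 0.025 0 0 0.0417; -0.3 0.119 -0.522 0.037 0 0 0.0625; -0.3 0.159 -0.696 0.05 0 0 0.0833; -0.3 0.198 -0.87 0.062 0 0 0.1042"

```text
time: 7.9
tool_pos: [443.2, 133.2, 130.0]
tcp_rot: [-3.14, 0.0, 1.529]
contact_force: [0.9, 0.5, -0.5]
grip_width: 59.6
finger_force: 0.0
```

Call:
step_arm --series "-0.3 -0.075 -0.162 0.013 0 0 0.0208; -0.3 -0.075 -0.162 0.013 0 0 0.0208; -0.3 -0.075 -0.162 0.013 0 0 0.0208"

```text
time: 8.2
tool_pos: [431.5, 128.0, 129.7]
tcp_rot: [-3.141, -0.0, 1.407]
contact_force: [-0.1, -0.3, 0.5]
grip_width: 59.7
finger_force: 0.0
```

```bash
python3 - <<'E'
from m import *
p=cam('top'); C=cloud(p); P=C[blob(p,C,(590,195),(60,110),60)]; print(np.median(P,0),len(P),len(P) and rect(P))
o=readout.get_obs(); print(o['tool_pos'],o['tcp_rot'])
E
```

```text
[588.23987024 194.36980341  93.81617934] 63 ((590.03662109375, 196.637939453125), (13.311300277709961, 34.68685531616211), 81.36054992675781)
[431.95519582 128.09493911 129.79289365] [ 3.14139688e+00 -1.54704202e-04  1.40664761e+00]
```

Call:
step_arm --series "-0.3 0 0 0.3 0 0 0; -0.3 0 0 0.6 0 0 0; -0.3 0 0 0.6 0 0 0"

```text
time: 8.55
tool_pos: [430.1, 127.9, 79.7]
tcp_rot: [-3.137, 0.001, 1.406]
contact_force: [0.3, 0.2, 0.4]
grip_width: 59.4
finger_force: 0.0
```

Call:
step_arm --series "-0.3 0 0 0.3 0 0 0; -0.3 0 0 0.59 0 0 0; -0.3 0 0 0.59 0 0 0; 1 0 0 0.59 0 0 0; 1 0 0 0.59 0 0 0; 1 0 0 0.59 0 0 0; 1 0 0 0.59 0 0 0; 1 0 0 0.59 0 0 0; 1 0 0 0.59 0 0 0"

```text
time: 9.45
tool_pos: [432.5, 128.1, 36.0]
tcp_rot: [3.139, -0.001, 1.404]
contact_force: [0.2, -0.8, 5.8]
grip_width: 42.6
finger_force: 30.0
```

Call:
step_arm --series "1 0 0 -0.3 0 0 0; 1 0 0 -0.6 0 0 0; 1 0 0 -0.9 0 0 0; 1 0 0 -1 0 0 0; 1 0 0 -1 0 0 0"

```text
time: 9.95
tool_pos: [432.1, 128.1, 115.8]
tcp_rot: [3.139, -0.001, 1.404]
contact_force: [1.0, -0.1, -1.1]
grip_width: 42.4
finger_force: 30.0
```

```bash
python3 - <<'E'
from plan import *
json.dump(dict(p=[431.5,128,114.8],yaw=1.4038,jaw=1),open('cmd.json','w'))
a,b=s2w(26,0)
plan([(a,b,114.8,1.404,1,25,2),(a,b,41.5,1.404,1,12,3)])
print(a,b)
E
```

```text
1 -0.144 0.259 0 0 0 0; 1 -0.288 0.517 0 0 0 0; 1 -0.432 0.776 0 0 0 0

1 -0.144 0.259 0 0 0 0; 1 -0.288 0.517 0 0 0 0; 1 -0.432 0.776 0 0 0 0

1 -0.144 0.259 0 0 0 0; 1 -0.144 0.259 0 0 0 0; 1 -0.144 0.259 0 0 0 0; 1 -0.144 0.259 0.131 0 0 0; 1 -0.144 0.259 0.262 0 0 0; 1 -0.144 0.259 0.393 0 0 0; 1 -0.144 0.259 0.524 0 0 0; 1 -0.144 0.259 0.654 0 0 0; 1 -0.144 0.259 0.785 0 0 0; 1 -0.144 0.259 0.916 0 0 0; 1 -0.144 0.259 0.916 0 0 0; 1 -0.144 0.259 0.916 0 0 0; 1 -0.144 0.259 0.916 0 0 0

end [561.   24.4  41.5] 1.4038 rows 19
560.9359874146187 24.43589696383313
```

Call:
step_arm --series "1 -0.144 0.259 0 0 0 0; 1 -0.288 0.517 0 0 0 0; 1 -0.432 0.776 0 0 0 0"

```text
time: 10.25
tool_pos: [486.7, 83.1, 113.4]
tcp_rot: [-3.139, 0.0, 1.404]
contact_force: [0.6, 0.5, -0.0]
grip_width: 42.2
finger_force: 30.0
```

Call:
step_arm --series "1 -0.144 0.259 0 0 0 0; 1 -0.288 0.517 0 0 0 0; 1 -0.432 0.776 0 0 0 0"

```text
time: 10.55
tool_pos: [542.2, 38.5, 113.0]
tcp_rot: [-3.139, 0.0, 1.404]
contact_force: [0.7, -0.1, 0.1]
grip_width: 42.7
finger_force: 30.0
```

Call:
step_arm --series "1 -0.144 0.259 0 0 0 0; 1 -0.144 0.259 0 0 0 0; 1 -0.144 0.259 0 0 0 0; 1 -0.144 0.259 0.2 0 0 0; 1 -0.144 0.259 0.35 0 0 0; 1 -0.144 0.259 0.43 0 0 0; 1 -0.144 0.259 0.43 0 0 0"

```text
time: 11.25
tool_pos: [559.7, 24.8, 79.2]
tcp_rot: [-3.139, 0.0, 1.404]
contact_force: [0.2, 0.4, -1.2]
grip_width: 42.7
finger_force: 30.0
```

```bash
python3 - <<'E'
from h import *
o=readout.get_obs(); print(o['tool_pos'],o['contact_force'])
cam('top','t1'); cam('scene','s1')
a=cv2.imread('pics/top'[:5]+'t1.png')[200:290,270:390]; b=cv2.imread('pics/s1.png')[180:300,220:380]
cv2.imwrite('pics/j1.png',np.vstack([cv2.resize(a,(400,300)),cv2.resize(b,(400,300))]))
E
```

```text
[559.72252021  24.84644878  79.17263785] [ 0.19842377  0.40779767 -1.19025427]
```

View pics/j1.png

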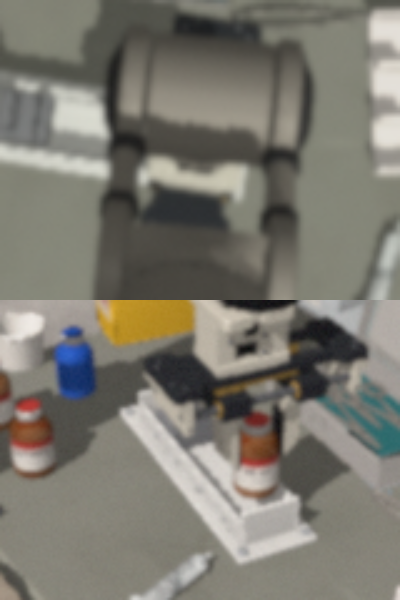

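The vial is held upright over the front of the track, at about (258,455) in the lower half, so I'll lower it.

Call:
step_arm --series "1 0 -0.012 0.1 0 0 0; 1 0 -0.012 0.2 0 0 0; 1 0 -0.012 0.3 0 0 0; 1 0 -0.012 0.36 0 0 0; 1 0 -0.012 0.42 0 0 0; 1 0 -0.012 0.45 0 0 0; 1 0 -0.012 0.45 0 0 0"

```text
time: 12.05
tool_pos: [559.8, 24.5, 44.0]
tcp_rot: [-3.141, -0.0, 1.404]
contact_force: [-0.3, 0.1, -0.5]
grip_width: 42.0
finger_force: 30.0
```

Call:
step_arm --series "1 0 0 0.03 0 0 0; 1 0 0 0.03 0 0 0; -0.3 0 0 0.03 0 0 0; -0.3 0 0 0.03 0 0 0; -0.3 0 0 0.03 0 0 0; -0.3 0 0 0.03 0 0 0; -0.3 0 0 -0.3 0 0 0; -0.3 0 0 -0.65 0 0 0; -0.3 0 0 -0.97 0 0 0; -0.3 0 0 -0.97 0 0 0"

```text
time: 13.05
tool_pos: [562.1, 24.4, 125.7]
tcp_rot: [3.134, -0.001, 1.404]
contact_force: [0.6, -0.1, -0.2]
grip_width: 59.6
finger_force: 0.0
```

```bash
python3 - <<'E'
from plan import *
a,b=s2w(26,0); a+=-.012*80*.986
json.dump(dict(p=[a,b,122],yaw=1.4038,jaw=-.3),open('cmd.json','w'))
plan([(432,234.8,122,1.4038,-.3,40,2),(432,234.8,35,1.4038,-.3,35,1)])
E
```

```text
-0.3 0.332 -0.288 0 0 0 0; -0.3 0.665 -0.576 0 0 0 0; -0.3 0.997 -0.863 0 0 0 0

-0.3 0.333 -0.288 0 0 0 0; -0.3 0.665 -0.576 0 0 0 0; -0.3 0.998 -0.864 0 0 0 0

-0.3 0.332 -0.288 0 0 0 0; -0.3 0.332 -0.288 0 0 0 0; -0.3 0.332 -0.288 0 0 0 0; -0.3 0.332 -0.288 0.362 0 0 0; -0.3 0.332 -0.288 0.725 0 0 0

-0.3 0 0 0.362 0 0 0; -0.3 0 0 0.362 0 0 0

end [432.  234.8  35. ] 1.4038 rows 13
```

Call:
step_arm --series "-0.3 0.332 -0.288 0 0 0 0; -0.3 0.665 -0.576 0 0 0 0; -0.3 0.997 -0.863 0 0 0 0"

```text
time: 13.35
tool_pos: [504.0, 115.3, 121.2]
tcp_rot: [-3.14, 0.0, 1.403]
contact_force: [0.3, 0.2, 0.6]
grip_width: 59.6
finger_force: 0.0
```

Call:
step_arm --series "-0.3 0.333 -0.288 0 0 0 0; -0.3 0.665 -0.576 0 0 0 0; -0.3 0.998 -0.864 0 0 0 0"

```text
time: 13.65
tool_pos: [449.0, 205.8, 121.3]
tcp_rot: [-3.141, 0.0, 1.403]
contact_force: [1.0, -0.7, 0.4]
grip_width: 59.8
finger_force: 0.0
```

Call:
step_arm --series "-0.3 0.332 -0.288 0 0 0 0; -0.3 0.332 -0.288 0 0 0 0; -0.3 0.332 -0.288 0 0 0 0; -0.3 0.332 -0.288 0.362 0 0 0; -0.3 0.332 -0.288 0.725 0 0 0; -0.3 0.332 -0.288 0.725 0 0 0"

```text
time: 14.25
tool_pos: [430.2, 233.0, 60.9]
tcp_rot: [-3.136, 0.004, 1.402]
contact_force: [0.6, -0.0, -0.2]
grip_width: 59.3
finger_force: 0.0
```

```bash
cat >> m.py <<'E'
from plan import S,U,V
def caps(p,C,xy,r=45):
    F=p['frame'].astype(int); red=(F[...,0]>F[...,1]+40)&(F[...,0]>110)
    m=blob(p,C,xy,(50,95),r,red)
    k,l,s,c=cv2.connectedComponentsWithStats(m.astype(np.uint8))
    for i in range(1,k):
        if s[i,4]>20:
            q=atz(p,c[i],float(np.median(C[l==i][:,2])))
            print('cap',s[i,4],q.round(1),'stop frame',((q[:2]-S)@U).round(1),((q[:2]-S)@V).round(1))
E
python3 - <<'E'
from m import *
p=cam('top'); C=cloud(p); caps(p,C,(570,80),120)
E
```

```text
cap 80 [558.2  24.5  84.8] stop frame 25.6 2.7
```

Call:
step_arm --series "-0.3 0 0 0.2 0 0 0; -0.3 0 0 0.362 0 0 0; -0.3 0 0 0.362 0 0 0; 1 0 0 0.362 0 0 0; 1 0 0 0.362 0 0 0; 1 0 0 0.362 0 0 0; 1 0 0 0.362 0 0 0; 1 0 0 0.362 0 0 0; 1 0 0 0.362 0 0 0; 1 0 0 0 0 0 0; 1 0 0 -0.35 0 0 0; 1 0 0 -0.65 0 0 0; 1 0 0 -0.65 0 0 0"

```text
time: 15.6
tool_pos: [433.7, 235.6, 119.0]
tcp_rot: [3.136, -0.003, 1.404]
contact_force: [0.7, 0.5, 0.3]
grip_width: 42.4
finger_force: 30.0
```

```bash
python3 - <<'E'
from plan import *
json.dump(dict(p=[432,234.8,116],yaw=1.4038,jaw=1),open('cmd.json','w'))
a,b=s2w(73,-1)
plan([(a,b,116,1.4038,1,38,3),(a,b,42.5,1.404,1,10,2)])
E
```

```text
1 -0.29 0.34 0 0 0 0; 1 -0.579 0.68 0 0 0 0

1 -0.29 0.34 0 0 0 0; 1 -0.579 0.679 0 0 0 0

1 -0.29 0.34 0 0 0 0; 1 -0.58 0.68 0 0 0 0; 1 -0.58 0.68 0 0 0 0; 1 -0.58 0.68 0 0 0 0; 1 -0.58 0.68 0 0 0 0; 1 -0.58 0.68 0.115 0 0 0; 1 -0.58 0.68 0.23 0 0 0; 1 -0.58 0.68 0.345 0 0 0; 1 -0.58 0.68 0.459 0 0 0; 1 -0.58 0.68 0.574 0 0 0; 1 -0.58 0.68 0.689 0 0 0; 1 -0.58 0.68 0.804 0 0 0; 1 -0.58 0.68 0.919 0 0 0; 1 -0.58 0.68 0.919 0 0 0; 1 -0.58 0.68 0.919 0 0 0

end [569.7  70.6  42.5] 1.4038 rows 19
```

Call:
step_arm --series "1 -0.29 0.34 0 0 0 0; 1 -0.579 0.68 0 0 0 0"

```text
time: 15.8
tool_pos: [477.5, 180.0, 115.4]
tcp_rot: [-3.141, 0.0, 1.406]
contact_force: [0.3, 0.8, -1.3]
grip_width: 42.3
finger_force: 30.0
```

Call:
step_arm --series "1 -0.29 0.34 0 0 0 0; 1 -0.579 0.679 0 0 0 0"

```text
time: 16.0
tool_pos: [523.8, 124.3, 114.9]
tcp_rot: [-3.14, 0.0, 1.404]
contact_force: [0.3, 0.5, -0.7]
grip_width: 42.6
finger_force: 30.0
```

Call:
step_arm --series "1 -0.29 0.34 0 0 0 0; 1 -0.58 0.68 0 0 0 0; 1 -0.58 0.68 0 0 0 0; 1 -0.58 0.68 0 0 0 0; 1 -0.58 0.68 0 0 0 0; 1 -0.58 0.68 0.115 0 0 0; 1 -0.58 0.68 0.23 0 0 0; 1 -0.58 0.68 0.345 0 0 0; 1 -0.58 0.68 0.459 0 0 0; 1 -0.58 0.68 0.574 0 0 0; 1 -0.58 0.68 0.689 0 0 0; 1 -0.58 0.68 0.804 0 0 0; 1 -0.58 0.68 0.89 0 0 0; 1 -0.58 0.68 0.89 0 0 0"

```text
time: 17.4
tool_pos: [569.0, 70.6, 43.6]
tcp_rot: [-3.14, 0.0, 1.404]
contact_force: [-0.1, -0.4, -0.6]
grip_width: 42.7
finger_force: 30.0
```

Call:
step_arm --series "1 0 0 0.035 0 0 0; 1 0 0 0.035 0 0 0; -0.3 0 0 0.035 0 0 0; -0.3 0 0 0.035 0 0 0; -0.3 0 0 0.035 0 0 0; -0.3 0 0 0.035 0 0 0; -0.3 0 0 -0.3 0 0 0; -0.3 0 0 -0.65 0 0 0; -0.3 0 0 -0.965 0 0 0; -0.3 0 0 -0.965 0 0 0"

```text
time: 18.4
tool_pos: [571.8, 70.7, 125.7]
tcp_rot: [3.134, -0.001, 1.404]
contact_force: [0.5, -0.8, 0.4]
grip_width: 59.7
finger_force: 0.0
```

```bash
python3 - <<'E'
from plan import *
json.dump(dict(p=[569.7,70.6,122],yaw=1.4038,jaw=-.3),open('cmd.json','w'))
plan([(439.3,340.4,122,1.4038,-.3,45,3),(439.3,340.4,35,1.4038,-.3,35,1)])
E
```

```text
-0.3 0.436 -0.31 0 0 0 0; -0.3 0.873 -0.619 0 0 0 0

-0.3 0.436 -0.31 0 0 0 0; -0.3 0.873 -0.62 0 0 0 0

-0.3 0.436 -0.31 0 0 0 0; -0.3 0.872 -0.619 0 0 0 0

-0.3 0.437 -0.31 0 0 0 0; -0.3 0.437 -0.31 0 0 0 0; -0.3 0.437 -0.31 0 0 0 0; -0.3 0.437 -0.31 0 0 0 0; -0.3 0.437 -0.31 0.362 0 0 0; -0.3 0.437 -0.31 0.725 0 0 0

-0.3 0 0 0.362 0 0 0; -0.3 0 0 0.362 0 0 0

end [439.3 340.4  35. ] 1.4038 rows 14
```

Call:
step_arm --series "-0.3 0.436 -0.31 0 0 0 0; -0.3 0.873 -0.619 0 0 0 0"

```text
time: 18.6
tool_pos: [531.9, 147.7, 121.3]
tcp_rot: [-3.141, 0.0, 1.401]
contact_force: [0.4, 1.3, 0.3]
grip_width: 59.7
finger_force: 0.0
```

Call:
step_arm --series "-0.3 0.436 -0.31 0 0 0 0; -0.3 0.873 -0.62 0 0 0 0"

```text
time: 18.8
tool_pos: [493.9, 225.9, 121.1]
tcp_rot: [-3.141, 0.0, 1.403]
contact_force: [0.4, 0.3, 0.0]
grip_width: 59.4
finger_force: 0.0
```

Call:
step_arm --series "-0.3 0.436 -0.31 0 0 0 0; -0.3 0.872 -0.619 0 0 0 0"

```text
time: 19.0
tool_pos: [456.6, 303.1, 121.1]
tcp_rot: [-3.141, 0.001, 1.403]
contact_force: [0.6, 0.2, 0.5]
grip_width: 59.9
finger_force: 0.0
```

Call:
step_arm --series "-0.3 0.437 -0.31 0 0 0 0; -0.3 0.437 -0.31 0 0 0 0; -0.3 0.437 -0.31 0 0 0 0; -0.3 0.437 -0.31 0 0 0 0"

```text
time: 19.4
tool_pos: [439.5, 339.6, 121.5]
tcp_rot: [-3.141, 0.001, 1.403]
contact_force: [0.1, -1.0, 0.2]
grip_width: 59.8
finger_force: 0.0
```

```bash
python3 - <<'E'
from m import *
p=cam('top'); C=cloud(p); caps(p,C,(570,80),120)
for xy in [(432,-16),(430,-153),(430,-228)]: print(syr(p,C,xy))
E
```

```text
cap 84 [568.1  70.5  83.4] stop frame 72.6 0.6
cap 79 [558.2  24.3  83.9] stop frame 25.4 2.7
(191, array([431.7, -15.8]), np.float64(16.1), np.float64(115.9), 'wid -34', np.float64(15.9), '+34', np.float64(73.5))
(188, array([ 416.1, -142.1]), np.float64(-30.6), np.float64(149.6), 'wid -34', np.float64(17.0), '+34', np.float64(22.0))
(199, array([ 430. , -227.9]), np.float64(-19.5), np.float64(114.0), 'wid -34', np.float64(17.9), '+34', np.float64(25.3))
```

Call:
step_arm --series "-0.3 0 0 0.4 0 0 0; -0.3 0 0 0.8 0 0 0; -0.3 0 0 0.8 0 0 0"

```text
time: 19.75
tool_pos: [437.6, 337.8, 54.4]
tcp_rot: [-3.135, 0.005, 1.401]
contact_force: [-0.6, -0.8, -0.7]
grip_width: 59.6
finger_force: 0.0
```

Call:
step_arm --series "-0.3 0 0 0.28 0 0 0; -0.3 0 0 0.28 0 0 0; 1 0 0 0.28 0 0 0; 1 0 0 0.28 0 0 0; 1 0 0 0.28 0 0 0; 1 0 0 0.28 0 0 0; 1 0 0 0.28 0 0 0; 1 0 0 0.28 0 0 0; 1 0 0 0 0 0 0; 1 0 0 -0.4 0 0 0; 1 0 0 -0.75 0 0 0; 1 0 0 -0.75 0 0 0"

```text
time: 20.95
tool_pos: [441.3, 341.8, 122.2]
tcp_rot: [3.136, -0.005, 1.404]
contact_force: [-0.3, 0.0, 0.2]
grip_width: 42.5
finger_force: 30.0
```

```bash
python3 - <<'E'
from plan import *
json.dump(dict(p=[439.3,340.4,118],yaw=1.4038,jaw=1),open('cmd.json','w'))
a,b=s2w(119,-1)
plan([(a,b,118,1.4038,1,43,3),(a,b,45,1.4038,1,11,1)])
E
```

```text
1 -0.354 0.31 0 0 0 0; 1 -0.708 0.62 0 0 0 0

1 -0.355 0.31 0 0 0 0; 1 -0.709 0.619 0 0 0 0

1 -0.354 0.31 0 0 0 0; 1 -0.708 0.62 0 0 0 0

1 -0.354 0.31 0 0 0 0; 1 -0.354 0.31 0 0 0 0; 1 -0.354 0.31 0 0 0 0; 1 -0.354 0.31 0 0 0 0; 1 -0.354 0.31 0.13 0 0 0; 1 -0.354 0.31 0.261 0 0 0; 1 -0.354 0.31 0.391 0 0 0; 1 -0.354 0.31 0.521 0 0 0; 1 -0.354 0.31 0.652 0 0 0; 1 -0.354 0.31 0.782 0 0 0; 1 -0.354 0.31 0.912 0 0 0; 1 -0.354 0.31 0.912 0 0 0

end [577.4 116.   45. ] 1.4038 rows 18
```

Call:
step_arm --series "1 -0.354 0.31 0 0 0 0; 1 -0.708 0.62 0 0 0 0"

```text
time: 21.15
tool_pos: [478.4, 276.3, 117.7]
tcp_rot: [-3.141, 0.0, 1.406]
contact_force: [0.7, -0.5, -1.3]
grip_width: 42.0
finger_force: 30.0
```

Call:
step_arm --series "1 -0.355 0.31 0 0 0 0; 1 -0.709 0.619 0 0 0 0"

```text
time: 21.35
tool_pos: [518.2, 211.0, 117.3]
tcp_rot: [-3.141, 0.0, 1.404]
contact_force: [0.6, 0.1, 0.0]
grip_width: 42.8
finger_force: 30.0
```

Call:
step_arm --series "1 -0.354 0.31 0 0 0 0; 1 -0.708 0.62 0 0 0 0"

```text
time: 21.55
tool_pos: [557.8, 146.7, 117.2]
tcp_rot: [-3.14, 0.0, 1.404]
contact_force: [-0.2, 1.3, -0.7]
grip_width: 42.6
finger_force: 30.0
```

Call:
step_arm --series "1 -0.354 0.31 0 0 0 0; 1 -0.354 0.31 0 0 0 0; 1 -0.354 0.31 0 0 0 0; 1 -0.354 0.31 0 0 0 0; 1 -0.354 0.31 0.13 0 0 0; 1 -0.354 0.31 0.261 0 0 0; 1 -0.354 0.31 0.391 0 0 0; 1 -0.354 0.31 0.521 0 0 0; 1 -0.354 0.31 0.652 0 0 0; 1 -0.354 0.31 0.782 0 0 0; 1 -0.354 0.31 0.912 0 0 0; 1 -0.354 0.31 0.912 0 0 0"

```text
time: 22.75
tool_pos: [576.8, 116.0, 43.6]
tcp_rot: [-3.14, 0.0, 1.404]
contact_force: [-1.2, -0.5, -0.4]
grip_width: 42.6
finger_force: 30.0
```

Call:
step_arm --series "1 0 0 0.035 0 0 0; 1 0 0 0.035 0 0 0; -0.3 0 0 0.035 0 0 0; -0.3 0 0 0.035 0 0 0; -0.3 0 0 0.035 0 0 0; -0.3 0 0 0.035 0 0 0; -0.3 0 0 -0.3 0 0 0; -0.3 0 0 -0.65 0 0 0; -0.3 0 0 -0.96 0 0 0; -0.3 0 0 -0.96 0 0 0"

```text
time: 23.75
tool_pos: [579.6, 116.3, 125.6]
tcp_rot: [3.135, -0.002, 1.404]
contact_force: [-0.0, -0.2, -0.1]
grip_width: 59.7
finger_force: 0.0
```

```bash
python3 - <<'E'
from plan import *
json.dump(dict(p=[577.4,116.0,121.8],yaw=1.4038,jaw=1),open('cmd.json','w'))
a,b=s2w(238,0)
plan([(a,b,121.8,2.974,1,40,2),(a,b,64,2.974,1,30,2)])
E
```

```text
1 0.124 -0.001 0 0 0 -0.0208; 1 0.248 -0.002 0 0 0 -0.0417; 1 0.372 -0.003 0 0 0 -0.0625; 1 0.496 -0.004 0 0 0 -0.0833; 1 0.62 -0.005 0 0 0 -0.1041; 1 0.744 -0.006 0 0 0 -0.125; 1 0.868 -0.007 0 0 0 -0.1458; 1 0.991 -0.007 0 0 0 -0.1666

1 0.063 0.107 0 0 0 -0.0208; 1 0.126 0.214 0 0 0 -0.0417; 1 0.189 0.321 0 0 0 -0.0625; 1 0.252 0.427 0 0 0 -0.0833; 1 0.252 0.427 0 0 0 -0.0833; 1 0.252 0.427 0 0 0 -0.0833; 1 0.252 0.427 0.361 0 0 -0.0833; 1 0.252 0.427 0.722 0 0 -0.0833; 1 0.252 0.427 0.722 0 0 -0.0833; 1 0.252 0.427 0.722 0 0 -0.0833

end [596.3 233.4  64. ] 2.974 rows 18
```

Call:
step_arm --series "1 0.124 -0.001 0 0 0 -0.0208; 1 0.248 -0.002 0 0 0 -0.0417; 1 0.372 -0.003 0 0 0 -0.0625; 1 0.496 -0.004 0 0 0 -0.0833; 1 0.62 -0.005 0 0 0 -0.1041; 1 0.744 -0.006 0 0 0 -0.125; 1 0.868 -0.007 0 0 0 -0.1458; 1 0.991 -0.007 0 0 0 -0.1666"

```text
time: 24.55
tool_pos: [589.6, 194.6, 120.6]
tcp_rot: [-3.14, -0.001, 2.456]
contact_force: [-0.2, -0.4, -0.5]
grip_width: 1.9
finger_force: 0.0
```

Call:
step_arm --series "1 0.063 0.107 0 0 0 -0.0208; 1 0.126 0.214 0 0 0 -0.0417; 1 0.189 0.321 0 0 0 -0.0625; 1 0.252 0.427 0 0 0 -0.0833; 1 0.252 0.427 0 0 0 -0.0833; 1 0.252 0.427 0 0 0 -0.0833"

```text
time: 25.15
tool_pos: [595.8, 233.3, 121.0]
tcp_rot: [-3.141, -0.001, 2.971]
contact_force: [0.4, -0.7, 0.7]
grip_width: 0.4
finger_force: 0.0
```

```bash
python3 - <<'E'
from m import *
o=readout.get_obs(); print(o['tool_pos'],o['tcp_rot'])
p=cam('top','t2'); C=cloud(p); caps(p,C,(570,80),120)
q=cam('scene','s2')
a=cv2.imread('pics/s2.png')[160:460,200:600]; cv2.imwrite('pics/s2c.png',cv2.resize(a,(800,600)))
E
```

```text
[595.83910713 233.31647886 120.95210624] [-3.14092542e+00 -1.22861771e-03  2.97073095e+00]
cap 78 [576.2 114.7  83.8] stop frame 117.5 0.0
cap 87 [568.3  70.3  84.4] stop frame 72.4 0.4
cap 79 [558.1  24.3  84.1] stop frame 25.4 2.8
```

View pics/s2c.png

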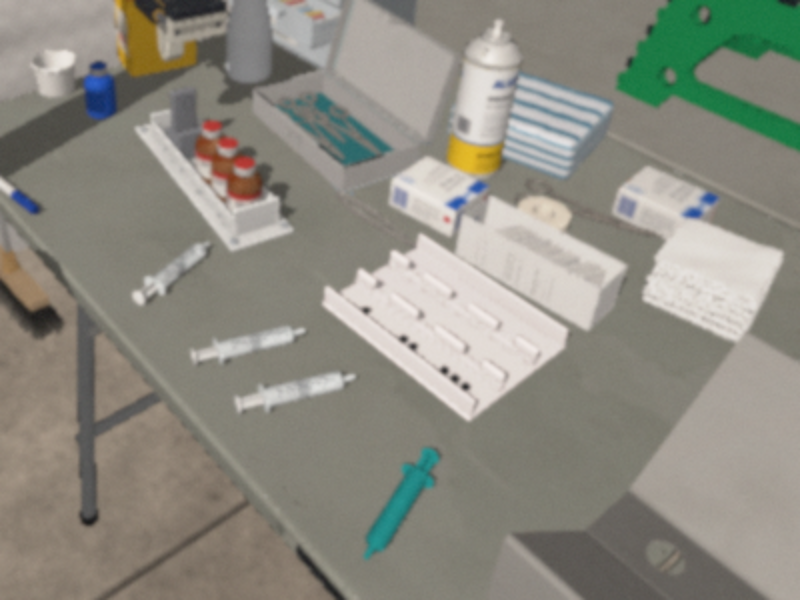

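All three vials stand upright in the track, at about (205,140), (227,155) and (244,180), and the follower is back. Now I'll push the follower off its hold.

Call:
step_arm --series "1 0 0 0.36 0 0 0; 1 0 0 0.72 0 0 0; 1 0 0 0.72 0 0 0; 1 0 -0.1 0.72 0 0 0; 1 0 -0.2 0.72 0 0 0; 1 0 -0.3 0.72 0 0 0; 1 0 -0.4 0.72 0 0 0; 1 0 -0.47 0.72 0 0 0; 1 0 -0.53 0.72 0 0 0; 1 0 -0.53 0.72 0 0 0; 1 0 -0.4 0.72 0 0 0; 1 0 -0.4 0.4 0 0 0; 1 0 -0.4 0 0 0 0; 1 0 -0.4 0 0 0 0"

```text
time: 26.65
tool_pos: [593.5, 203.5, 126.5]
tcp_rot: [3.138, 0.008, 2.975]
contact_force: [0.4, 0.7, 1.1]
grip_width: 0.3
finger_force: 0.0
```

```bash
python3 - <<'E'
from m import *
p=cam('top'); C=cloud(p); caps(p,C,(570,80),120)
q=cam('scene'); D=cloud(q); P=D[blob(q,D,(585,165),(60,110),50)]
r=rect(P); print(len(P),r,'tab x',(np.array(r[0])-S)@U)
from plan import *
a,b=s2w(238,0); a,b=np.array([a,b])-32*U
json.dump(dict(p=[a,b,121.8],yaw=2.974,jaw=1),open('cmd.json','w'))
E
```

```text
cap 83 [573.9 103.4  84.4] stop frame 106.0 0.4
cap 85 [566.9  61.5  83.8] stop frame 63.5 0.3
cap 84 [557.5  19.9  84.6] stop frame 20.9 2.7
174 ((571.8949584960938, 146.93020629882812), (49.43242645263672, 31.776906967163086), 61.34682846069336) tab x 148.60651744054923
```

```bash
python3 - <<'E'
from m import *
for n in ('top','scene'):
    p=cam(n); C=cloud(p)
    a=np.radians(1.4); e=np.array([np.cos(a),np.sin(a)]); f=np.array([-e[1],e[0]])
    X=(C[...,:2]-[617,-241])@e; Y=(C[...,:2]-[617,-241])@f; Z=C[...,2]
    m=(abs(Y)<110)&(abs(X)<90)&(p['depth']>0)
    mm=m&(Z>19)&(Z<34)
    h=np.histogram(X[mm],np.arange(-90,91,4)); print(n,[(int(b),int(c)) for c,b in zip(*h)if c>8])
    F=p['frame'].astype(int).min(-1); w=m&(F>135)
    print('white Y range',np.percentile(Y[w],[1,99]).round(1),'teeth Y range',np.percentile(Y[mm],[.5,99.5]).round(1))
    for lo,hi in((-34,-18),(18,34)):
        t=mm&(X>lo)&(X<hi); h=np.histogram(Y[t],np.arange(-104,105,4)); print([(int(b),int(c)) for c,b in zip(*h) if c>3], X[t].mean())
    for xy in [(435,-15),(433,-150),(433,-227)]: 
        try: print(syr(p,C,xy,66))
        except Exception as ex: print('-')
    print([np.round(atz(p,r['position'],9)[:2],1).tolist() for r in models.pinpoint(p,'syringe1')])
E
```

```text
top [(-78, 38), (-74, 50), (-34, 14), (-30, 57), (-26, 49), (18, 15), (22, 68), (26, 41), (70, 88), (74, 12)]
white Y range [-103.4   97.2] teeth Y range [-96.4  95.6]
[(-96, 4), (-92, 4), (-88, 4), (-76, 5), (-36, 4), (-32, 4), (-16, 5), (24, 5), (28, 4), (36, 5), (84, 4), (92, 5)] -26.762605723058407
[(-88, 5), (-80, 5), (-44, 4), (-40, 4), (-32, 4), (-24, 5), (-20, 4), (-16, 4), (24, 4), (28, 4), (32, 4), (44, 5), (72, 4), (76, 4), (84, 4), (88, 5)] 25.004822956354275
(192, array([431.5, -15.6]), np.float64(16.4), np.float64(116.2), 'wid -34', np.float64(14.3), '+34', np.float64(73.5))
(195, array([ 430.6, -153.2]), np.float64(-18.4), np.float64(114.2), 'wid -34', np.float64(18.2), '+34', np.float64(20.3))
(201, array([ 404.4, -213.6]), np.float64(-27.6), np.float64(176.2), 'wid -34', np.float64(14.3), '+34', np.float64(21.4))
[[427.1, -18.9], [435.8, -235.7], [408.8, -364.9]]
scene [(-82, 31), (-78, 274), (-74, 25), (-34, 181), (-30, 97), (-26, 16), (18, 176), (22, 83), (26, 18), (66, 213), (70, 86)]
white Y range [-99.9  96.6] teeth Y range [-98.1  95.5]
[(-100, 6), (-96, 12), (
[... 167 characters left out ...]
(12, 10), (16, 5), (20, 9), (24, 9), (28, 8), (32, 11), (36, 5), (40, 7), (44, 7), (68, 6), (72, 10), (76, 6), (80, 6), (84, 8), (88, 7), (92, 8)] -30.263705821947433
[(-100, 7), (-96, 12), (-92, 8), (-88, 9), (-84, 11), (-80, 11), (-76, 9), (-48, 9), (-44, 11), (-40, 8), (-36, 8), (-32, 10), (-28, 7), (-24, 11), (-20, 7), (-16, 8), (8, 4), (12, 11), (16, 5), (20, 12), (24, 6), (28, 8), (32, 9), (36, 9), (40, 8), (44, 7), (68, 6), (72, 9), (76, 7), (80, 7), (84, 8), (88, 7), (92, 4)] 21.7833826803729
-
-
(495, array([ 432.4, -229.1]), np.float64(-20.2), np.float64(122.3), 'wid -34', np.float64(34.4), '+34', np.float64(12.0))
[[439.1, -225.4], [418.7, -370.1], [442.2, -12.4], [440.4, -146.9]]
```

```bash
python3 - <<'E'
from plan import *
plan([(437,-14.5,122,3.424,.2,45,2),(437,-14.5,4,3.424,.2,35,0)])
E
```

```text
0.2 0.241 -0.498 0 0 0 -0.0119; 0.2 0.482 -0.996 -0.001 0 0 -0.0239

0.2 0.313 -0.456 0 0 0 -0.0119; 0.2 0.626 -0.913 -0.001 0 0 -0.0238

0.2 0.377 -0.405 0 0 0 -0.012; 0.2 0.754 -0.809 -0.001 0 0 -0.0239; 0.2 0.754 -0.809 -0.001 0 0 -0.0239; 0.2 0.754 -0.809 -0.001 0 0 -0.0239; 0.2 0.754 -0.809 0.368 0 0 -0.0239; 0.2 0.754 -0.809 0.737 0 0 -0.0239

0.2 0 0 0.369 0 0 0; 0.2 0 0 0.737 0 0 0

end [437.  -14.5   4. ] 3.4239 rows 12
```

Call:
step_arm --series "0.2 0.241 -0.498 0 0 0 -0.0119; 0.2 0.482 -0.996 -0.001 0 0 -0.0239"

```text
time: 27.15
tool_pos: [538.5, 129.6, 120.5]
tcp_rot: [-3.141, -0.002, 3.129]
contact_force: [-0.3, -1.7, 0.2]
grip_width: 12.1
finger_force: 0.0
```

Call:
step_arm --series "0.2 0.313 -0.456 0 0 0 -0.0119; 0.2 0.626 -0.913 -0.001 0 0 -0.0238"

```text
time: 27.35
tool_pos: [486.6, 56.6, 121.2]
tcp_rot: [3.141, -0.001, -3.006]
contact_force: [1.4, -0.5, 0.2]
grip_width: 28.0
finger_force: 0.0
```

Call:
step_arm --series "0.2 0.377 -0.405 0 0 0 -0.012; 0.2 0.754 -0.809 -0.001 0 0 -0.0239; 0.2 0.754 -0.809 -0.001 0 0 -0.0239; 0.2 0.754 -0.809 -0.001 0 0 -0.0239; 0.2 0.754 -0.809 0.368 0 0 -0.0239; 0.2 0.754 -0.809 0.737 0 0 -0.0239; 0.2 0.754 -0.809 0.737 0 0 -0.0239"

```text
time: 28.05
tool_pos: [435.3, -12.9, 60.2]
tcp_rot: [3.138, -0.006, -2.859]
contact_force: [0.2, -0.3, -0.0]
grip_width: 36.9
finger_force: 0.0
```

Call:
step_arm --series "0.2 0 0 0.369 0 0 0; 0.2 0 0 0.6 0 0 0; 0.2 0 0 0.737 0 0 0; 0.2 0 0 0.737 0 0 0; 0.2 0 0 0.737 0 0 0"

```text
time: 28.55
tool_pos: [437.8, -14.2, 4.8]
tcp_rot: [-3.141, 0.001, -2.859]
contact_force: [-0.9, -0.1, 0.0]
grip_width: 36.6
finger_force: 0.0
```

```bash
python3 - <<'E'
from h import *
o=readout.get_obs(); print(o['tool_pos'],o['tcp_rot'],o['contact_force'])
p=cam('scene','s3'); a=cv2.imread('pics/s3.png')[230:380,210:410]; cv2.imwrite('pics/s3c.png',cv2.resize(a,(600,450)))
E
```

```text
[437.75117522 -14.19639542   4.77313778] [-3.14122914e+00  9.17778551e-04 -2.85908356e+00] [-0.88867785 -0.06395128  0.02447296]
```

View pics/s3c.png

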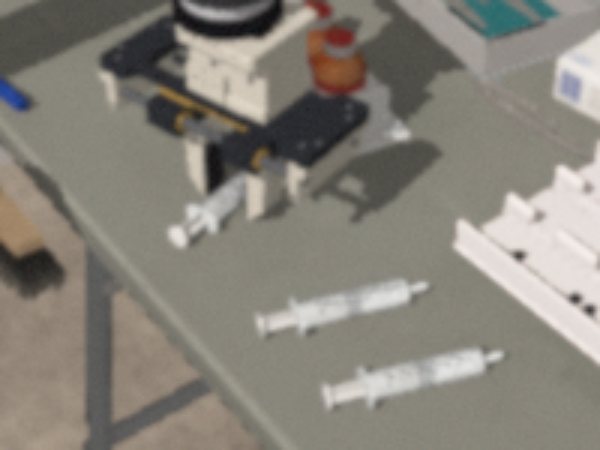

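The fingers straddle the first syringe at about (225,195). I'll grip it and carry it to pocket 1.

Call:
step_arm --series "1 0 0 0 0 0 0; 1 0 0 0 0 0 0; 1 0 0 0 0 0 0; 1 0 0 0 0 0 0; 1 0 0 0 0 0 0; 1 0 0 0 0 0 0; 1 0 0 -0.3 0 0 0; 1 0 0 -0.6 0 0 0; 1 0 0 -0.95 0 0 0; 1 0 0 -0.95 0 0 0"

```text
time: 29.6
tool_pos: [439.0, -14.8, 82.8]
tcp_rot: [-3.139, 0.005, -2.859]
contact_force: [0.2, -0.2, -0.5]
grip_width: 12.8
finger_force: 30.0
```

```bash
python3 - <<'E'
from plan import *
json.dump(dict(p=[437,-14.5,80],yaw=3.4239,jaw=1),open('cmd.json','w'))
plan([(615.6,-183,95,3.166,1,42,3),(615.6,-183,40,3.166,1,20,3)])
E
```

```text
1 -0.26 -0.441 -0.031 0 0 0.0068; 1 -0.519 -0.882 -0.063 0 0 0.0137

1 -0.297 -0.416 -0.031 0 0 0.0068; 1 -0.593 -0.833 -0.062 0 0 0.0137

1 -0.331 -0.39 -0.031 0 0 0.0068; 1 -0.663 -0.78 -0.063 0 0 0.0136; 1 -0.663 -0.78 -0.063 0 0 0.0136; 1 -0.663 -0.78 -0.063 0 0 0.0136; 1 -0.663 -0.78 -0.063 0 0 0.0136; 1 -0.663 -0.78 0.167 0 0 0.0136; 1 -0.663 -0.78 0.396 0 0 0.0136; 1 -0.663 -0.78 0.625 0 0 0.0136; 1 -0.663 -0.78 0.625 0 0 0.0136; 1 -0.663 -0.78 0.625 0 0 0.0136; 1 -0.663 -0.78 0.625 0 0 0.0136

end [ 615.6 -183.    40. ] 3.1663 rows 15
```

Call:
step_arm --series "1 -0.26 -0.441 -0.031 0 0 0.0068; 1 -0.519 -0.882 -0.063 0 0 0.0137"

```text
time: 29.8
tool_pos: [496.6, -70.7, 84.8]
tcp_rot: [3.141, -0.001, -2.946]
contact_force: [1.3, 0.4, 0.1]
grip_width: 12.9
finger_force: 30.0
```

Call:
step_arm --series "1 -0.297 -0.416 -0.031 0 0 0.0068; 1 -0.593 -0.833 -0.062 0 0 0.0137"

```text
time: 30.0
tool_pos: [556.6, -127.8, 89.1]
tcp_rot: [3.141, -0.001, -3.033]
contact_force: [0.4, -0.7, -0.7]
grip_width: 12.6
finger_force: 30.0
```

Call:
step_arm --series "1 -0.331 -0.39 -0.031 0 0 0.0068; 1 -0.663 -0.78 -0.063 0 0 0.0136; 1 -0.663 -0.78 -0.063 0 0 0.0136; 1 -0.663 -0.78 -0.063 0 0 0.0136; 1 -0.663 -0.78 -0.063 0 0 0.0136; 1 -0.663 -0.78 0.167 0 0 0.0136; 1 -0.663 -0.78 0.396 0 0 0.0136; 1 -0.663 -0.78 0.625 0 0 0.0136; 1 -0.663 -0.78 0.625 0 0 0.0136; 1 -0.663 -0.78 0.625 0 0 0.0136; 1 -0.663 -0.78 0.625 0 0 0.0136"

```text
time: 31.1
tool_pos: [616.1, -182.8, 41.4]
tcp_rot: [-3.141, 0.002, -3.117]
contact_force: [-0.8, -0.7, 0.2]
grip_width: 12.6
finger_force: 30.0
```

```bash
python3 - <<'E'
from h import *
o=readout.get_obs(); print(o['tool_pos'],o['tcp_rot'],o['contact_force'])
p=cam('scene','s4'); a=cv2.imread('pics/s4.png')[230:390,330:530]; cv2.imwrite('pics/s4c.png',cv2.resize(a,(750,600),interpolation=cv2.INTER_CUBIC))
E
```

```text
[ 616.05931508 -182.81093092   41.3778295 ] [-3.14093779e+00  1.70529401e-03 -3.11664904e+00] [-0.82776359 -0.66555921  0.19298202]
```

View pics/s4c.png

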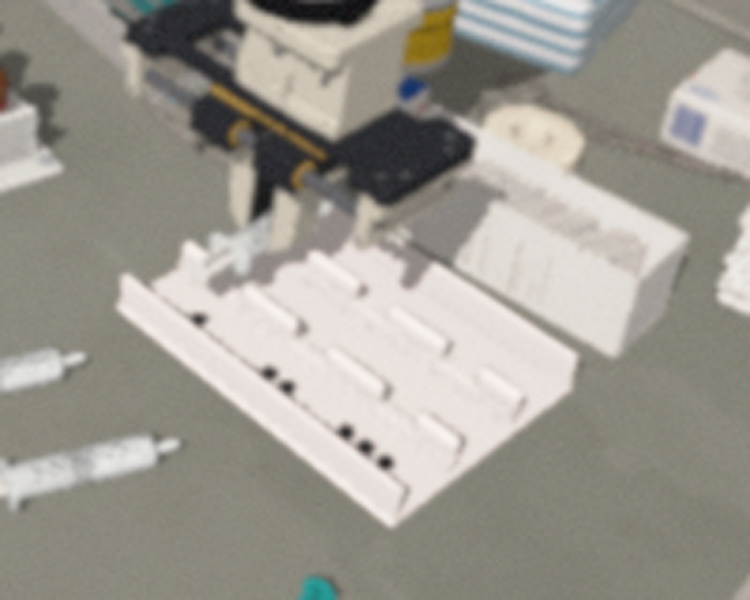

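The syringe hangs above pocket 1, lined up with it, with its plunger end at about (205,270). I'll lower it.

Call:
step_arm --series "1 0 0 0.07 0 0 0; 1 0 0 0.14 0 0 0; 1 0 0 0.2 0 0 0; 1 0 0 0.24 0 0 0; 1 0 0 0.265 0 0 0; 1 0 0 0.265 0 0 0; 1 0 0 0.265 0 0 0"

```text
time: 31.85
tool_pos: [615.7, -183.0, 18.8]
tcp_rot: [3.142, 0.0, -3.117]
contact_force: [0.1, 0.4, -0.2]
grip_width: 12.9
finger_force: 30.0
```

Call:
step_arm --series "0.2 0 0 0 0 0 0; 0.2 0 0 0 0 0 0; 0.2 0 0 0 0 0 0; 0.2 0 0 0 0 0 0; 0.2 0 0 -0.2 0 0 0; 0.2 0 0 -0.5 0 0 0; 0.2 0 0 -0.9 0 0 0; 0.2 0 0 -0.9 0 0 0"

```text
time: 32.65
tool_pos: [618.1, -184.0, 95.7]
tcp_rot: [-3.138, 0.008, -3.117]
contact_force: [0.1, 0.3, 0.7]
grip_width: 36.5
finger_force: 0.0
```

```bash
python3 - <<'E'
from plan import *
json.dump(dict(p=[615.6,-183,90.8],yaw=3.1663,jaw=.2),open('cmd.json','w'))
plan([(480,-40,95,2.83,.2,42,2)])
E
```

```text
0.2 0.33 0.366 -0.01 0 0 0.0107; 0.2 0.66 0.732 -0.021 0 0 0.0214

0.2 0.376 0.318 -0.01 0 0 0.0107; 0.2 0.752 0.636 -0.021 0 0 0.0214

0.2 0.416 0.265 -0.01 0 0 0.0107; 0.2 0.416 0.265 -0.01 0 0 0.0107; 0.2 0.416 0.265 -0.01 0 0 0.0107

end [480. -40.  95.] 2.8301 rows 7
```

Call:
step_arm --series "0.2 0.33 0.366 -0.01 0 0 0.0107; 0.2 0.66 0.732 -0.021 0 0 0.0214"

```text
time: 32.85
tool_pos: [560.6, -125.5, 92.0]
tcp_rot: [3.141, 0.0, 3.028]
contact_force: [-0.2, 1.0, -1.7]
grip_width: 36.4
finger_force: 0.0
```

Call:
step_arm --series "0.2 0.376 0.318 -0.01 0 0 0.0107; 0.2 0.752 0.636 -0.021 0 0 0.0214"

```text
time: 33.05
tool_pos: [505.7, -67.5, 93.9]
tcp_rot: [3.141, -0.0, 2.894]
contact_force: [-0.0, 0.6, 0.5]
grip_width: 36.3
finger_force: 0.0
```

Call:
step_arm --series "0.2 0.416 0.265 -0.01 0 0 0.0107; 0.2 0.416 0.265 -0.01 0 0 0.0107; 0.2 0.416 0.265 -0.01 0 0 0.0107"

```text
time: 33.35
tool_pos: [480.1, -39.5, 95.2]
tcp_rot: [3.142, 0.001, 2.832]
contact_force: [1.0, -0.8, 0.3]
grip_width: 36.9
finger_force: 0.0
```

```bash
python3 - <<'E'
from m import *
p=cam('top','t5'); C=cloud(p)
for xy in [(430,-153),(430,-228)]: print(syr(p,C,xy,64))
for n in('top','scene'):
    q=p if n=='top' else cam(n,'s5')
    print(n,[np.round(atz(q,r['position'],9)[:2],1).tolist() for r in models.pinpoint(q,'syringe1')],[np.round(atz(q,r['position'],23)[:2],1).tolist() for r in models.pinpoint(q,'syringe1')][:4])
a=cv2.imread('pics/t5.png')[180:320,300:480]; b=cv2.imread('pics/s5.png')[230:420,290:510]
cv2.imwrite('pics/j5.png',np.hstack([cv2.resize(a,(390,303),interpolation=2),cv2.resize(b,(400,303),interpolation=2)]))
E
```

```text
Traceback (most recent call last):
  File "m.py", line 17, in syr
    return len(P),mid.round(1),np.degrees(np.arctan2(d[1],d[0])).round(1),np.ptp(s).round(1),'wid -34',w(-42,-26).round(1),'+34',w(26,42).round(1)
                                                                                                       ~^^^^^^^^^
  File "m.py", line 16, in <lambda>
    w=lambda lo,hi:np.ptp(((P-c0)@[-d[1],d[0]])[(s-(s.min()+s.max())/2>lo)&(s-(s.min()+s.max())/2<hi)])
                   ~~~~~~^^^^^^^^^^^^^^^^^^^^^^^^^^^^^^^^^^^^^^^^^^^^^^^^^^^^^^^^^^^^^^^^^^^^^^^^^^^^^^
ValueError: zero-size array to reduction operation maximum which has no identity
```

```bash
sed -i "s/,'wid -34'.*$//; /w=lambda/d" m.py; python3 - <<'E'
from m import *
p=cam('top','t5'); C=cloud(p); q=cam('scene','s5')
for xy in [(430,-153),(430,-228)]: print(syr(p,C,xy,64))
for n,q in(('top',p),('scene',q)):
    print(n,[(np.round(atz(q,r['position'],9)[:2],1).tolist(),np.round(atz(q,r['position'],23)[:2],1).tolist()) for r in models.pinpoint(q,'syringe1')])
a=cv2.imread('pics/t5.png')[180:320,300:480]; b=cv2.imread('pics/s5.png')[230:420,290:510]
cv2.imwrite('pics/j5.png',np.hstack([cv2.resize(a,(390,303),interpolation=2),cv2.resize(b,(400,303),interpolation=2)]))
E
```

```text
(15, array([ 410.9, -214.1]), np.float64(-9.9), np.float64(16.3))
(198, array([ 429. , -227.9]), np.float64(-20.4), np.float64(113.1))
top [([443.9, -226.1], [443.9, -223.2]), ([414.4, -368.2], [414.7, -363.9]), ([615.3, -196.8], [613.6, -194.2])]
scene [([417.3, -374.1], [409.0, -380.1]), ([439.1, -152.2], [430.4, -163.0]), ([440.4, -227.3], [431.7, -236.5]), ([635.0, -174.6], [621.9, -184.9])]
```

View pics/j5.png

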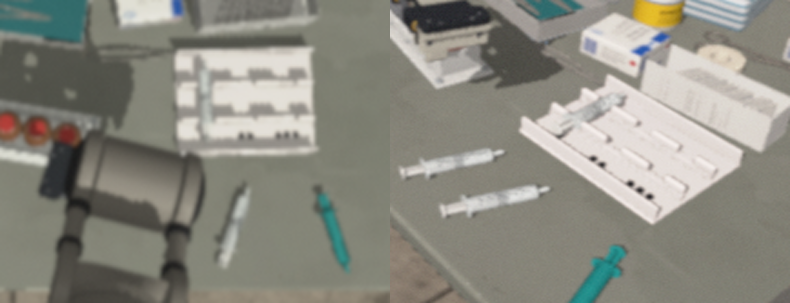

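Syringe 1 is seated in pocket 1. The other two haven't moved, so syringe 2 is next.

```bash
python3 - <<'E'
from plan import *
plan([(437,-154.3,80,2.824,.2,40,2),(437,-154.3,4,2.824,.2,26,2),(437,-154.3,4,2.824,1,26,6),(437,-154.3,80,2.824,1,26,1)])
plan([(617,-243,90,3.166,1,42,3),(617,-243,40,3.166,1,25,2)])
E
```

```text
0.2 0.018 -0.381 0.047 0 0 0.0002; 0.2 0.037 -0.762 0.093 0 0 0.0005

0.2 0.017 -0.382 0.047 0 0 0.0002; 0.2 0.034 -0.763 0.094 0 0 0.0005; 0.2 0.034 -0.763 0.094 0 0 0.0005; 0.2 0.034 -0.763 0.094 0 0 0.0005; 0.2 0.034 -0.763 0.411 0 0 0.0005; 0.2 0.034 -0.763 0.727 0 0 0.0005

0.2 0 0 0.317 0 0 0; 0.2 0 0 0.317 0 0 0; 0.2 0 0 0.317 0 0 0; 1 0 0 0.317 0 0 0; 1 0 0 0.317 0 0 0; 1 0 0 0.317 0 0 0; 1 0 0 0.317 0 0 0; 1 0 0 0.317 0 0 0; 1 0 0 0.317 0 0 0; 1 0 0 0.317 0 0 0; 1 0 0 0 0 0 0; 1 0 0 -0.316 0 0 0; 1 0 0 -0.633 0 0 0; 1 0 0 -0.633 0 0 0

end [ 437.  -154.3   80. ] 2.8239 rows 22
1 -0.497 -0.07 -0.025 0 0 -0.0109; 1 -0.993 -0.14 -0.05 0 0 -0.0218

1 -0.483 -0.137 -0.025 0 0 -0.0109; 1 -0.965 -0.275 -0.05 0 0 -0.0218

1 -0.46 -0.202 -0.025 0 0 -0.0109; 1 -0.46 -0.202 -0.025 0 0 -0.0109; 1 -0.46 -0.202 -0.025 0 0 -0.0109; 1 -0.46 -0.202 -0.025 0 0 -0.0109; 1 -0.46 -0.202 0.287 0 0 -0.0109; 1 -0.46 -0.202 0.6 0 0 -0.0109; 1 -0.46 -0.202 0.6 0 0 -0.0109; 1 -0.46 -0.202 0.6 0 0 -0.0109

end [ 617. -243.   40.] 3.1663 rows 12
```

Call:
step_arm --series "0.2 0.018 -0.381 0.047 0 0 0.0002; 0.2 0.037 -0.762 0.093 0 0 0.0005"

```text
time: 33.8
tool_pos: [458.8, -97.8, 87.3]
tcp_rot: [3.142, 0.0, 2.828]
contact_force: [0.4, -0.6, -0.4]
grip_width: 36.5
finger_force: 0.0
```

Call:
step_arm --series "0.2 0.017 -0.382 0.047 0 0 0.0002; 0.2 0.034 -0.763 0.094 0 0 0.0005; 0.2 0.034 -0.763 0.094 0 0 0.0005; 0.2 0.034 -0.763 0.094 0 0 0.0005; 0.2 0.034 -0.763 0.411 0 0 0.0005; 0.2 0.034 -0.763 0.727 0 0 0.0005"

```text
time: 34.4
tool_pos: [438.2, -153.9, 29.5]
tcp_rot: [-3.141, 0.003, 2.824]
contact_force: [0.1, 0.4, 0.1]
grip_width: 36.8
finger_force: 0.0
```

Call:
step_arm --series "0.2 0 0 0.317 0 0 0; 0.2 0 0 0.317 0 0 0; 0.2 0 0 0.317 0 0 0; 1 0 0 0.317 0 0 0; 1 0 0 0.317 0 0 0; 1 0 0 0.317 0 0 0; 1 0 0 0.317 0 0 0; 1 0 0 0.317 0 0 0; 1 0 0 0.317 0 0 0; 1 0 0 0.317 0 0 0; 1 0 0 0 0 0 0; 1 0 0 -0.316 0 0 0; 1 0 0 -0.633 0 0 0; 1 0 0 -0.633 0 0 0"

```text
time: 35.8
tool_pos: [438.7, -155.2, 82.9]
tcp_rot: [-3.141, 0.006, 2.824]
contact_force: [1.2, -0.1, -1.6]
grip_width: 12.5
finger_force: 30.0
```

Call:
step_arm --series "1 -0.497 -0.07 -0.025 0 0 -0.0109; 1 -0.993 -0.14 -0.05 0 0 -0.0218"

```text
time: 36.0
tool_pos: [509.0, -189.7, 83.8]
tcp_rot: [3.141, -0.001, 2.963]
contact_force: [1.6, -0.0, -0.4]
grip_width: 12.5
finger_force: 30.0
```

Call:
step_arm --series "1 -0.483 -0.137 -0.025 0 0 -0.0109; 1 -0.965 -0.275 -0.05 0 0 -0.0218"

```text
time: 36.2
tool_pos: [581.8, -225.7, 87.1]
tcp_rot: [3.141, -0.001, 3.1]
contact_force: [1.0, -1.2, 0.2]
grip_width: 12.7
finger_force: 30.0
```

Call:
step_arm --series "1 -0.46 -0.202 -0.025 0 0 -0.0109; 1 -0.46 -0.202 -0.025 0 0 -0.0109; 1 -0.46 -0.202 -0.025 0 0 -0.0109; 1 -0.46 -0.202 -0.025 0 0 -0.0109; 1 -0.46 -0.202 0.287 0 0 -0.0109; 1 -0.46 -0.202 0.6 0 0 -0.0109; 1 -0.46 -0.202 0.6 0 0 -0.0109; 1 -0.46 -0.202 0.6 0 0 -0.0109"

```text
time: 37.0
tool_pos: [616.4, -242.6, 40.5]
tcp_rot: [3.141, -0.001, -3.117]
contact_force: [0.7, -0.6, 0.2]
grip_width: 12.6
finger_force: 30.0
```

```bash
python3 - <<'E'
from h import *
p=cam('scene','s6'); a=cv2.imread('pics/s6.png')[230:390,330:530]; cv2.imwrite('pics/s6c.png',cv2.resize(a,(625,500),interpolation=cv2.INTER_CUBIC))
E
```

```text
(no output)
```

View pics/s6c.png

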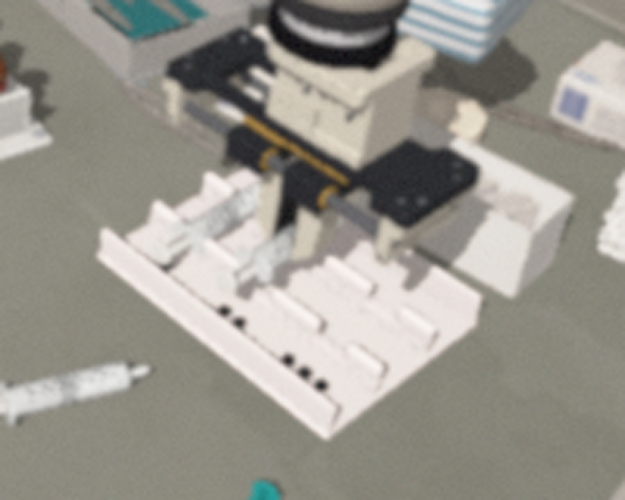

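Syringe 2 hangs over pocket 2, with its end at about (250,270). I'll lower and release it, then recheck syringe 3.

Call:
step_arm --series "1 0 0 0.07 0 0 0; 1 0 0 0.14 0 0 0; 1 0 0 0.2 0 0 0; 1 0 0 0.24 0 0 0; 1 0 0 0.265 0 0 0; 1 0 0 0.265 0 0 0; 1 0 0 0.265 0 0 0"

```text
time: 37.75
tool_pos: [617.1, -243.0, 18.8]
tcp_rot: [3.142, 0.0, -3.117]
contact_force: [0.4, 0.1, -0.3]
grip_width: 12.7
finger_force: 30.0
```

Call:
step_arm --series "0.2 0 0 0 0 0 0; 0.2 0 0 0 0 0 0; 0.2 0 0 0 0 0 0; 0.2 0 0 0 0 0 0; 0.2 0 0 -0.2 0 0 0; 0.2 0 0 -0.5 0 0 0; 0.2 0 0 -0.9 0 0 0; 0.2 0 0 -0.9 0 0 0"

```text
time: 38.55
tool_pos: [619.8, -244.4, 97.3]
tcp_rot: [-3.137, 0.009, -3.117]
contact_force: [-0.4, -0.7, -0.8]
grip_width: 36.9
finger_force: 0.0
```

```bash
python3 - <<'E'
from m import *
p=cam('top','t7'); C=cloud(p); q=cam('scene'); D=cloud(q)
print(syr(p,C,(432,-228),64),syr(q,D,(435,-228),64))
for n,q in(('top',p),('scene',q)):
    print(n,[(np.round(atz(q,r['position'],9)[:2],1).tolist(),np.round(atz(q,r['position'],23)[:2],1).tolist()) for r in models.pinpoint(q,'syringe1')])
from plan import *
json.dump(dict(p=[617,-243,90.8],yaw=3.1663,jaw=.2),open('cmd.json','w'))
plan([(437.5,-229,80,2.796,.2,42,2),(437.5,-229,4,2.796,.2,26,2),(437.5,-229,4,2.796,1,26,6),(437.5,-229,80,2.796,1,26,1)])
plan([(618.5,-303,90,3.166,1,42,3),(618.5,-303,40,3.166,1,25,2)])
E
```

```text
Traceback (most recent call last):
  File "m.py", line 12, in syr
    n,l,s,c=cv2.connectedComponentsWithStats(m); k=1+np.argmax(s[1:,4]); P=C[l==k][:,:2]
                                                     ~~~~~~~~~^^^^^^^^^
ValueError: attempt to get argmax of an empty sequence
```

```bash
python3 - <<'E'
from m import *
p=cam('top','t7'); C=cloud(p); q=cam('scene'); D=cloud(q)
for n,q in(('top',p),('scene',q)):
    print(n,[(np.round(atz(q,r['position'],9)[:2],1).tolist(),np.round(atz(q,r['position'],23)[:2],1).tolist()) for r in models.pinpoint(q,'syringe1')])
print(syr(q,D,(435,-228),64))
from plan import *
json.dump(dict(p=[617,-243,90.8],yaw=3.1663,jaw=.2),open('cmd.json','w'))
plan([(437.5,-229,80,2.796,.2,42,2),(437.5,-229,4,2.796,.2,26,2),(437.5,-229,4,2.796,1,26,6),(437.5,-229,80,2.796,1,26,1)])
plan([(618.5,-303,90,3.166,1,42,3),(618.5,-303,40,3.166,1,25,2)])
E
```

```text
top [([624.3, -192.2], [622.4, -189.6]), ([409.7, -372.8], [410.1, -368.4])]
scene [([643.6, -168.4], [630.4, -178.9]), ([417.6, -367.0], [409.3, -373.1]), ([441.4, -225.9], [432.6, -235.1]), ([636.6, -236.9], [623.5, -245.8])]
(495, array([ 258.7, -236.6]), np.float64(2.6), np.float64(469.3))
0.2 0.448 0.046 0.027 0 0 0.0118; 0.2 0.895 0.092 0.054 0 0 0.0236

0.2 0.45 -0.021 0.027 0 0 0.0118; 0.2 0.9 -0.041 0.054 0 0 0.0235

0.2 0.442 -0.087 0.027 0 0 0.0118; 0.2 0.442 -0.087 0.027 0 0 0.0118; 0.2 0.442 -0.087 0.027 0 0 0.0118; 0.2 0.442 -0.087 0.344 0 0 0.0118; 0.2 0.442 -0.087 0.66 0 0 0.0118; 0.2 0.442 -0.087 0.977 0 0 0.0118; 0.2 0.442 -0.087 0.977 0 0 0.0118; 0.2 0.442 -0.087 0.977 0 0 0.0118; 1 0.442 -0.087 0.977 0 0 0.0118; 1 0.442 -0.087 0.977 0 0 0.0118; 1 0.442 -0.087 0.977 0 0 0.0118; 1 0.442 -0.087 0.977 0 0 0.0118; 1 0.442 -0.087 0.977 0 0 0.0118; 1 0.442 -0.087 0.977 0 0 0.0118; 1 0.442 -0.087 0.977 0 0 0.0118; 1 0.442 -0.087 0.66 0 0 0.0118; 1 0.442 -0.087 0.344 0 0 0.0118; 1 0.442 -0.087 0.027 0 0 0.0118; 1 0.442 -0.087 0.027 0 0 0.0118

end [ 437.5 -229.    80. ] 2.7962 rows 23
1 -0.489 -0.021 -0.025 0 0 -0.0118; 1 -0.977 -0.042 -0.05 0 0 -0.0235

1 -0.48 -0.092 -0.025 0 0 -0.0118; 1 -0.96 -0.184 -0.05 0 0 -0.0236

1 -0.461 -0.163 -0.025 0 0 -0.0118; 1 -0.461 -0.163 -0.025 0 0 -0.0118; 1 -0.461 -0.163 -0.025 0 0 -0.0118; 1 -0.461 -0.163 -0.025 0 0 -0.0118; 1 -0.461 -0.163 0.288 0 0 -0.0118; 1 -0.461 -0.163 0.6 0 0 -0.0118; 1 -0.461 -0.163 0.6 0 0 -0.0118; 1 -0.461 -0.163 0.6 0 0 -0.0118

end [ 618.5 -303.    40. ] 3.1663 rows 12
```

Call:
step_arm --series "0.2 0.448 0.046 0.027 0 0 0.0118; 0.2 0.895 0.092 0.054 0 0 0.0236"

```text
time: 39.05
tool_pos: [544.2, -236.8, 85.2]
tcp_rot: [3.141, -0.001, 3.016]
contact_force: [0.7, -0.9, -0.2]
grip_width: 36.4
finger_force: 0.0
```

Call:
step_arm --series "0.2 0.45 -0.021 0.027 0 0 0.0118; 0.2 0.9 -0.041 0.054 0 0 0.0235"

```text
time: 39.25
tool_pos: [471.5, -231.2, 81.4]
tcp_rot: [3.141, -0.002, 2.867]
contact_force: [0.1, -1.3, -0.2]
grip_width: 36.8
finger_force: 0.0
```

Call:
step_arm --series "0.2 0.442 -0.087 0.027 0 0 0.0118; 0.2 0.442 -0.087 0.027 0 0 0.0118; 0.2 0.442 -0.087 0.027 0 0 0.0118; 0.2 0.442 -0.087 0.344 0 0 0.0118; 0.2 0.442 -0.087 0.66 0 0 0.0118; 0.2 0.442 -0.087 0.977 0 0 0.0118; 0.2 0.442 -0.087 0.977 0 0 0.0118; 0.2 0.442 -0.087 0.977 0 0 0.0118; 1 0.442 -0.087 0.977 0 0 0.0118; 1 0.442 -0.087 0.977 0 0 0.0118; 1 0.442 -0.087 0.977 0 0 0.0118; 1 0.442 -0.087 0.977 0 0 0.0118; 1 0.442 -0.087 0.977 0 0 0.0118; 1 0.442 -0.087 0.977 0 0 0.0118; 1 0.442 -0.087 0.977 0 0 0.0118; 1 0.442 -0.087 0.66 0 0 0.0118; 1 0.442 -0.087 0.344 0 0 0.0118; 1 0.442 -0.087 0.027 0 0 0.0118; 1 0.442 -0.087 0.027 0 0 0.0118"

```text
time: 41.15
tool_pos: [439.0, -230.1, 82.9]
tcp_rot: [-3.14, 0.006, 2.796]
contact_force: [0.4, 0.2, 1.1]
grip_width: 12.7
finger_force: 30.0
```

Call:
step_arm --series "1 -0.489 -0.021 -0.025 0 0 -0.0118; 1 -0.977 -0.042 -0.05 0 0 -0.0235"

```text
time: 41.35
tool_pos: [509.8, -258.6, 83.6]
tcp_rot: [3.141, -0.001, 2.946]
contact_force: [1.4, -0.2, 0.0]
grip_width: 12.7
finger_force: 30.0
```

Call:
step_arm --series "1 -0.48 -0.092 -0.025 0 0 -0.0118; 1 -0.96 -0.184 -0.05 0 0 -0.0236"

```text
time: 41.55
tool_pos: [583.1, -288.4, 86.9]
tcp_rot: [3.141, -0.001, 3.095]
contact_force: [0.7, -0.6, -0.5]
grip_width: 13.0
finger_force: 30.0
```

Call:
step_arm --series "1 -0.461 -0.163 -0.025 0 0 -0.0118; 1 -0.461 -0.163 -0.025 0 0 -0.0118; 1 -0.461 -0.163 -0.025 0 0 -0.0118; 1 -0.461 -0.163 -0.025 0 0 -0.0118; 1 -0.461 -0.163 0.288 0 0 -0.0118; 1 -0.461 -0.163 0.6 0 0 -0.0118; 1 -0.461 -0.163 0.6 0 0 -0.0118; 1 -0.461 -0.163 0.6 0 0 -0.0118"

```text
time: 42.35
tool_pos: [617.8, -302.8, 40.4]
tcp_rot: [3.141, -0.001, -3.118]
contact_force: [0.4, -0.1, -0.3]
grip_width: 12.9
finger_force: 30.0
```

```bash
python3 - <<'E'
from h import *
p=cam('scene','s8'); a=cv2.imread('pics/s8.png')[240:400,350:550]; cv2.imwrite('pics/s8c.png',cv2.resize(a,(625,500),interpolation=cv2.INTER_CUBIC))
E
```

```text
(no output)
```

View pics/s8c.png

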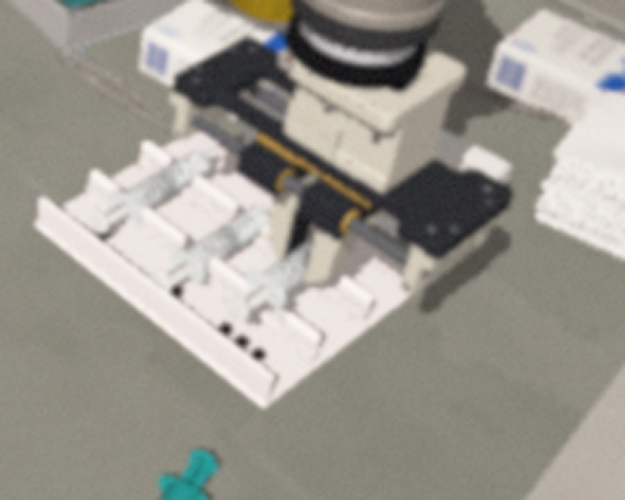

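Syringes 1 and 2 are seated, and syringe 3 hangs over pocket 3 at about (270,285). I'll lower it, release, and retreat to the right and upward for a final look.

Call:
step_arm --series "1 0 0 0.07 0 0 0; 1 0 0 0.14 0 0 0; 1 0 0 0.2 0 0 0; 1 0 0 0.24 0 0 0; 1 0 0 0.265 0 0 0; 1 0 0 0.265 0 0 0; 1 0 0 0.265 0 0 0"

```text
time: 43.1
tool_pos: [618.5, -303.0, 18.8]
tcp_rot: [-3.142, 0.0, -3.117]
contact_force: [-0.6, 0.7, 0.1]
grip_width: 12.4
finger_force: 30.0
```

Call:
step_arm --series "0.2 0 0 0 0 0 0; 0.2 0 0 0 0 0 0; 0.2 0 0 0 0 0 0; 0.2 0 0 0 0 0 0; 0.2 0 0 -0.2 0 0 0; 0.2 0 0 -0.5 0 0 0; 0.2 0 0 -0.9 0 0 0; 0.2 0 0 -0.9 0 0 0"

```text
time: 43.9
tool_pos: [621.1, -304.7, 97.6]
tcp_rot: [-3.136, 0.009, -3.117]
contact_force: [-0.1, -0.0, 0.3]
grip_width: 36.9
finger_force: 0.0
```

Call:
step_arm --series "0.2 0.5 0 -0.5 0 0 0; 0.2 1 0 -1 0 0 0; 0.2 1 0 -1 0 0 0"

```text
time: 44.2
tool_pos: [537.3, -306.0, 175.5]
tcp_rot: [-3.138, 0.004, -3.118]
contact_force: [0.2, -0.7, 0.5]
grip_width: 36.9
finger_force: 0.0
```

Call:
step_arm --series "0.2 0.5 -0.5 0 0 0 0; 0.2 1 -1 0 0 0 0; 0.2 1 -1 0 0 0 0; 0.2 1 -1 0 0 0 0; 0.2 1 -1 0 0 0 0"

```text
time: 44.7
tool_pos: [461.1, -386.3, 170.7]
tcp_rot: [3.141, 0.001, -3.117]
contact_force: [-0.5, 0.4, -0.2]
grip_width: 36.5
finger_force: 0.0
```

```bash
python3 - <<'E'
from m import *
p=cam('top','t9'); C=cloud(p); q=cam('scene','s9'); caps(p,C,(570,80),120)
for n,r in(('top',p),('scene',q)): print(n,[np.round(atz(r,k['position'],23)[:2],1).tolist() for k in models.pinpoint(r,'syringe1')])
E0=(617,-243)
P=C[blob(p,C,E0,(29,45),110)]; print([(b,c) for c,b in zip(*np.histogram(P[:,1],np.arange(-340,-140,8)))if c])
for y in(-183,-243,-303):
    k=P[abs(P[:,1]-y)<14]; print(len(k),np.percentile(k[:,0],[2,98]).round(1),np.median(k,0).round(1))
a=cv2.imread('pics/t9.png')[180:320,280:480]; b=cv2.imread('pics/s9.png')[170:410,240:540]
cv2.imwrite('pics/j9.png',np.hstack([cv2.resize(a,(400,320),interpolation=2),cv2.resize(b,(400,320),interpolation=2)]))
E
```

```text
cap 67 [572.8 101.1  83.8] stop frame 103.5 1.1
cap 84 [566.8  61.6  84.3] stop frame 63.6 0.4
cap 87 [557.4  19.9  83.3] stop frame 20.9 2.7
top [[613.7, -250.8], [621.7, -308.8], [614.5, -184.5], [408.8, -363.7]]
scene [[616.7, -303.1], [622.2, -177.0], [611.4, -247.9], [410.3, -379.5]]
[(np.int64(-340), np.int64(6)), (np.int64(-332), np.int64(6)), (np.int64(-324), np.int64(12)), (np.int64(-316), np.int64(19)), (np.int64(-308), np.int64(76)), (np.int64(-300), np.int64(53)), (np.int64(-292), np.int64(6)), (np.int64(-284), np.int64(7)), (np.int64(-276), np.int64(13)), (np.int64(-268), np.int64(8)), (np.int64(-260), np.int64(21)), (np.int64(-252), np.int64(87)), (np.int64(-244), np.int64(46)), (np.int64(-236), np.int64(10)), (np.int64(-228), np.int64(8)), (np.int64(-220), np.int64(11)), (np.int64(-212), np.int64(14)), (np.int64(-204), np.int64(4)), (np.int64(-196), np.int64(33)), (np.int64(-188), np.int64(65)), (np.int64(-180), np.int64(53)), (np.int64(-172), np.int64(10)), (np.int64(-164), np.int64(12)), (np.int64(-156), np.int64(11))]
155 [542.8 668.6] [ 620.5 -182.3   32.7]
158 [543.8 724.5] [ 614.4 -245.9   33.8]
150 [545.9 690.5] [ 614.2 -302.5   33.1]
```

View pics/j9.png

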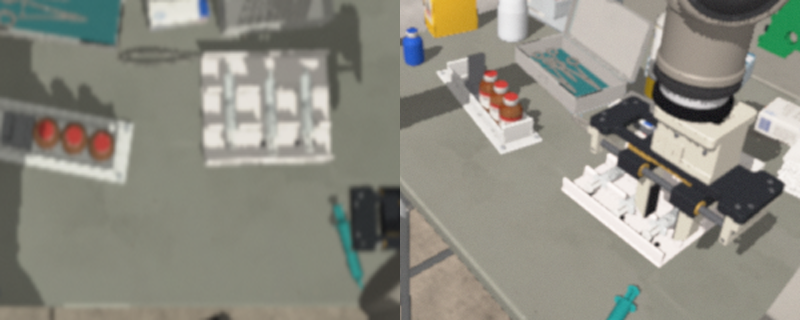

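```bash
python3 - <<'E'
from m import *
p=cam('top'); C=cloud(p)
for x0,y in((615.6,-183),(617,-243),(618.5,-303)):
    m=(abs(C[...,1]-y)<6)&(abs(C[...,0]-x0)<66)&(C[...,2]>18)&(C[...,2]<40); x=C[m][:,0]-x0
    print([(int(b),int(c)) for c,b in zip(*np.histogram(x,np.arange(-66,67,6)))])
P=C[blob(p,C,(573,104),(77,92),18)]; print(len(P),((P[:,:2].mean(0)-S)@U,(P[:,:2].mean(0)-S)@V))
P=C[blob(p,C,(584,164),(86,105),30)]; r=rect(P); print(r,(np.array(r[0])-S)@U-36)
E
```

```text
[(-66, 0), (-60, 4), (-54, 7), (-48, 6), (-42, 6), (-36, 7), (-30, 8), (-24, 8), (-18, 6), (-12, 8), (-6, 8), (0, 5), (6, 7), (12, 7), (18, 4), (24, 8), (30, 6), (36, 7), (42, 5), (48, 4), (54, 2), (60, 0)]
[(-66, 6), (-60, 6), (-54, 6), (-48, 7), (-42, 8), (-36, 7), (-30, 9), (-24, 6), (-18, 7), (-12, 10), (-6, 6), (0, 8), (6, 8), (12, 8), (18, 9), (24, 9), (30, 7), (36, 4), (42, 4), (48, 2), (54, 0), (60, 0)]
[(-66, 4), (-60, 8), (-54, 7), (-48, 7), (-42, 7), (-36, 6), (-30, 8), (-24, 7), (-18, 6), (-12, 8), (-6, 8), (0, 9), (6, 8), (12, 5), (18, 8), (24, 7), (30, 8), (36, 7), (42, 4), (48, 2), (54, 2), (60, 0)]
57 (np.float64(106.5999124705114), np.float64(-1.9885516430381107))
((583.8086547851562, 160.9248504638672), (13.350726127624512, 32.93281555175781), 82.3591079711914) 128.39201332637285
```

```bash
python3 -c "
from plant import order
print(order.close_job())"
```

```text
the job is handed in; nothing more can be done
None
```

The job is handed in: the follower sprang shut on all three upright vials (about 128 mm by camera), syringes 1–3 lie in pockets 1–3, no bystander was deliberately touched, and no verdict came back.

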